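Change the card magazine of the ward's test reader

ROBOT

A 6-joint arm with a two-finger parallel gripper is mounted at the origin on the work surface. World frame = base frame: x ahead of the robot, y to its left, z up, the work surface at z = 0. Lengths are in m, angles in rad, forces in N, time in s.
With the tool pointing down it reaches from about 0.35 to 0.975 m from the base axis. Payload 4.9 kg.
Tool frame: the origin (TCP) lies at the very end of the fingers, on their centre line; the grasp point (between the pads) lies env.hold_point_z behind it (env.hold_point_z is the distance from the TCP to the grasp point, in m); z points along the fingers, y is the direction in which the jaws open and shut (so a half turn about z gives the same grasp; the last joint's range is limited). The gripper opens to 85 mm and grips with 20 to 120 N. Pads are 22 mm wide; open, the fingers measure 114 mm over their backs; the gripper's body (76 mm by 85 mm) begins 54 mm behind the grasp point. The pads swing forward as they close: fully open they stand 13 mm farther back than shut.
Start: joints at [1.102, 0.053, 1.613, -0, 1.476, -0.119], TCP at [0.214, 0.587, 0.231] pointing down, gripper open.
Joint ranges: [-3.01, 3.01], [-1.01, 2.22], [0.06, 2.58], [-1.02, 4.17], [0.09, 2.62], [-3.14, 3.14]. Speed limits (rad/s): [2.57, 2.57, 3.14, 3.14, 3.14, 3.14].

INTERFACE

Orientations are given as [roll, pitch, yaw] about the fixed x, y, z axes, in that order (R = Rz(yaw) Ry(pitch) Rx(roll)).
In Python, from rig import telemetry, imaging, env gives the robot as it stands.
- The arm moves only by the tool drive_tool, never from a script. Its argument "motion" is a list of rows, each a list of 7 numbers: the opening, from -1 (shut) to 1 (fully open), then the shift along the tool's x, y, z in cm, then the turn, a rotation vector about the tool's x, y, z in degrees. A call has 1 to 12 rows; each row shifts and turns the commanded pose from where the row before left it, along the tool's axes as they then stand; what a row does not reach is not made up. A row lasts 1/12 s, in which the tool goes at most 41.7 mm and 7.16 degrees, less where a joint would pass 70% of its speed; a pose out of reach is approached as far as the arm can. A call is refused whole if a number of a shift passes 4.17 or a number of a turn 7.16, either way. A call with a gripper value outside its range is refused whole. The fingers move at their own pace and stop on an object; "force" is the grip in N (left out, the last holds). Time passes only in rows, so rows that do not move let the fingers close. It gives the time, the measured TCP pose, the force and the opening at its end, in the units of the state.
- telemetry.get_state(): the state, without advancing time (a new reading comes with each control period).
- imaging.camera(name): name is "scene" or "top"; returns a dict with "frame" (384x512x3 uint8, red, green, blue), "vertical_fov" (degrees; the focal length in pixels is half the picture's height over the tangent of half this angle, whatever the lens; pixels are square), "cx", "cy" (the principal point, pixels), "world_to_cam" (4x4, takes a point from world to camera coordinates). Camera axes: x right, y down, z forward; pixel columns grow to the right and rows downward; lengths in m; the calibration is good to about 2 mm. A picture is of the moment at which its call begins. There is no depth.
- env.sign_off(): hands the job in, once; it reports no verdict.
The state is a dict: "time_s": time; "qpos": joint angles; "qvel": joint speeds; "effort": joint torques, N m; "eef_pos": TCP position; "tool_rot": TCP orientation; "ft_force": force on the tool from outside, world axes, zero at the start; "moment": the same for the moment, N m; "width": finger opening in m.
Only numpy, scipy, OpenCV 4.12 (cv2) and the standard library are available. Lean on these libraries where they do the work, as an engineer would, in place of code of your own. Each camera call takes 0.05 s, during which the arm holds its last target.

TASK

The test-card magazine in the reader has run out: turn the wing latch fully open and take that magazine out, then find by lifting them which one of the identical magazines lying on the counter is the heavy, full one and lay it flat in the dock. Turn the latch back fully across it, and only then press the green start button all the way down and let it spring back, never ramming the teal cover beside the latch. All the empty magazines, the spent one too, must end up lying in the orange returns crate.

Things in the scene. Friction and masses are not known exactly. Their poses are not given: they have to be found in the camera images.
- mag_a_mid (a point): one of the identical closed magazines: opaque light-grey box, dark blue lid band, straight sides, 130 mm long (x) by 56 (y) by 54 high (z), same either way round. Point at its centre, 27 mm above its underside. Lies flat on the counter at the start, or is absent. Full of cards it weighs 0.5 to 0.75 kg, empty under 0.25 kg; only the weight tells them apart
- mag_b_mid (a point): one of the identical closed magazines: opaque light-grey box, dark blue lid band, straight sides, 130 mm long (x) by 56 (y) by 54 high (z), same either way round. Point at its centre, 27 mm above its underside. Lies flat on the counter at the start, or is absent. Full of cards it weighs 0.5 to 0.75 kg, empty under 0.25 kg; only the weight tells them apart
- mag_c_mid (a point): one of the identical closed magazines: opaque light-grey box, dark blue lid band, straight sides, 130 mm long (x) by 56 (y) by 54 high (z), same either way round. Point at its centre, 27 mm above its underside. Lies flat on the counter at the start, or is absent. Full of cards it weighs 0.5 to 0.75 kg, empty under 0.25 kg; only the weight tells them apart
- mag_d_mid (a point): one of the identical closed magazines: opaque light-grey box, dark blue lid band, straight sides, 130 mm long (x) by 56 (y) by 54 high (z), same either way round. Point at its centre, 27 mm above its underside. Lies flat on the counter at the start, or is absent. Full of cards it weighs 0.5 to 0.75 kg, empty under 0.25 kg; only the weight tells them apart
- mag_e_mid (a point): one of the identical closed magazines: opaque light-grey box, dark blue lid band, straight sides, 130 mm long (x) by 56 (y) by 54 high (z), same either way round. Point at its centre, 27 mm above its underside. Lies flat on the counter at the start, or is absent. Full of cards it weighs 0.5 to 0.75 kg, empty under 0.25 kg; only the weight tells them apart
- mag_f_mid (a point): one of the identical closed magazines: opaque light-grey box, dark blue lid band, straight sides, 130 mm long (x) by 56 (y) by 54 high (z), same either way round. Point at its centre, 27 mm above its underside. Lies flat on the counter at the start, or is absent. Full of cards it weighs 0.5 to 0.75 kg, empty under 0.25 kg; only the weight tells them apart
- mag_spent_mid (a point): the spent magazine that starts in the reader's dock: same box as the others (130 x 56 x 54 mm), known to be empty (under 0.25 kg). Point at its centre, 27 mm above its underside
- reader: white bench card reader with a teal band. Origin on the counter under the dock's centre, axes as the dock's. Low front deck 60 mm high, from x -100 to 220 mm and y -55 to 110 mm; beyond y = 110 mm stands the housing with the screen, 240 mm high
- dock (a point): where a magazine's centre lies when it is home in the open-topped dock: 27 mm above the dock's floor (the deck, 60 mm above the counter). x runs along the dock towards the wing latch, y towards the tall housing. A magazine lies in it along x, either way round, between rails and stops only 12 mm high with about 5 mm play (rails' inner faces at y = +-33.5 mm, end stops at x = +-71 mm)
- wing_mid (a point): middle of the black butterfly latch, on its upright turning axis, 83 mm from the dock's centre in x. The two wings form one bar (point's x axis) 68 mm tip to tip, 12 mm thick in the middle, 16 at the tips, 31 mm tall, its underside 60 mm above the deck: 6 mm above a docked magazine's lid. Point half-way up the bar
- wing (a joint): turn of the wing latch in rad: 0 = locked, bar along the dock and over the end of the magazine's lid; grows counter-clockwise seen from above to 1.57 = fully open, bar square across; the magazine can be lifted out from about 1.25 on. Light friction (0.06 N m); it stays where it is left; stops at 0 and 1.57
- pickup_cover: teal card pick-up cover on the deck beside the wing latch, 62 mm (x) by 72 mm (y), 78 mm high above the deck, so up to the middle of the bar. Origin: middle of the lower edge of its near face, which stands 42 mm in y from the latch's axis; the wing tips pass it at 8 mm, and widely opened fingers would strike it
- start_top (a point): top centre of the green start push button, 32 mm across, on the deck 75 mm beyond the latch's axis in x, standing 22 mm above the deck when up. It is pressed straight down and springs back
- start (a joint): travel of the start button in m: 0 up, 0.006 fully down; fully down takes about 5 N
- crate_floor (a point): centre of the inner floor of the orange open returns crate, fixed, floor 4 mm above the counter. Inside 340 mm (x) by 170 mm (y), walls 4 mm thick, rim 60 mm above the counter. Four magazines fit side by side, lying along y, 80 mm apart

How it is judged:
On the way, in this order (a step that is already met when the one before it is completed fails the run):
1. the wing latch is turned open (value of joint wing above 1.25 rad), for 0.2 s.
2. the spent magazine is out of the dock (distance between mag_spent_mid and dock above 0.09 m), for 0.2 s.
3. the full magazine lies in the dock, released, the latch still open (((distance between mag_a_mid and dock below 0.011 m and angle between mag_a_mid's own z axis and vertical below 0.1 rad and contact force between mag_a and reader above 3.6 N and contact force between mag_a and the fingers below 0.2 N) or (distance between mag_b_mid and dock below 0.011 m and angle between mag_b_mid's own z axis and vertical below 0.1 rad and contact force between mag_b and reader above 3.6 N and contact force between mag_b and the fingers below 0.2 N) or (distance between mag_c_mid and dock below 0.011 m and angle between mag_c_mid's own z axis and vertical below 0.1 rad and contact force between mag_c and reader above 3.6 N and contact force between mag_c and the fingers below 0.2 N) or (distance between mag_d_mid and dock below 0.011 m and angle between mag_d_mid's own z axis and vertical below 0.1 rad and contact force between mag_d and reader above 3.6 N and contact force between mag_d and the fingers below 0.2 N) or (distance between mag_e_mid and dock below 0.011 m and angle between mag_e_mid's own z axis and vertical below 0.1 rad and contact force between mag_e and reader above 3.6 N and contact force between mag_e and the fingers below 0.2 N) or (distance between mag_f_mid and dock below 0.011 m and angle between mag_f_mid's own z axis and vertical below 0.1 rad and contact force between mag_f and reader above 3.6 N and contact force between mag_f and the fingers below 0.2 N) or (distance between mag_spent_mid and dock below 0.011 m and angle between mag_spent_mid's own z axis and vertical below 0.1 rad and contact force between mag_spent and reader above 3.6 N and contact force between mag_spent and the fingers below 0.2 N)) and value of joint wing above 1 rad), for 0.2 s.
4. the latch is turned back across the full magazine (((distance between mag_a_mid and dock below 0.011 m and angle between mag_a_mid's own z axis and vertical below 0.1 rad and contact force between mag_a and reader above 3.6 N) or (distance between mag_b_mid and dock below 0.011 m and angle between mag_b_mid's own z axis and vertical below 0.1 rad and contact force between mag_b and reader above 3.6 N) or (distance between mag_c_mid and dock below 0.011 m and angle between mag_c_mid's own z axis and vertical below 0.1 rad and contact force between mag_c and reader above 3.6 N) or (distance between mag_d_mid and dock below 0.011 m and angle between mag_d_mid's own z axis and vertical below 0.1 rad and contact force between mag_d and reader above 3.6 N) or (distance between mag_e_mid and dock below 0.011 m and angle between mag_e_mid's own z axis and vertical below 0.1 rad and contact force between mag_e and reader above 3.6 N) or (distance between mag_f_mid and dock below 0.011 m and angle between mag_f_mid's own z axis and vertical below 0.1 rad and contact force between mag_f and reader above 3.6 N) or (distance between mag_spent_mid and dock below 0.011 m and angle between mag_spent_mid's own z axis and vertical below 0.1 rad and contact force between mag_spent and reader above 3.6 N)) and value of joint wing below 0.15 rad), for 0.2 s.
5. the start button is pressed fully down (all of step 4 and value of joint start above 0.0052 m), for 0.05 s.
At the end, for the whole second after the job is handed in: Full magazine flat in the dock (its centre within 11 mm of home), latch within 0.15 rad of locked, start button up again, every empty magazine inside the crate below its rim, all at rest (all of step 4 and value of joint start below 0.001 m and ((x of mag_a_mid in the frame of crate_floor between -0.165 and 0.165 m and y of mag_a_mid in the frame of crate_floor between -0.08 and 0.08 m and z of mag_a_mid in the frame of crate_floor below 0.06 m) or (distance between mag_a_mid and dock below 0.011 m and angle between mag_a_mid's own z axis and vertical below 0.1 rad)) and ((x of mag_b_mid in the frame of crate_floor between -0.165 and 0.165 m and y of mag_b_mid in the frame of crate_floor between -0.08 and 0.08 m and z of mag_b_mid in the frame of crate_floor below 0.06 m) or (distance between mag_b_mid and dock below 0.011 m and angle between mag_b_mid's own z axis and vertical below 0.1 rad)) and ((x of mag_c_mid in the frame of crate_floor between -0.165 and 0.165 m and y of mag_c_mid in the frame of crate_floor between -0.08 and 0.08 m and z of mag_c_mid in the frame of crate_floor below 0.06 m) or (distance between mag_c_mid and dock below 0.011 m and angle between mag_c_mid's own z axis and vertical below 0.1 rad)) and ((x of mag_d_mid in the frame of crate_floor between -0.165 and 0.165 m and y of mag_d_mid in the frame of crate_floor between -0.08 and 0.08 m and z of mag_d_mid in the frame of crate_floor below 0.06 m) or (distance between mag_d_mid and dock below 0.011 m and angle between mag_d_mid's own z axis and vertical below 0.1 rad)) and ((x of mag_e_mid in the frame of crate_floor between -0.165 and 0.165 m and y of mag_e_mid in the frame of crate_floor between -0.08 and 0.08 m and z of mag_e_mid in the frame of crate_floor below 0.06 m) or (distance between mag_e_mid and dock below 0.011 m and angle between mag_e_mid's own z axis and vertical below 0.1 rad)) and ((x of mag_f_mid in the frame of crate_floor between -0.165 and 0.165 m and y of mag_f_mid in the frame of crate_floor between -0.08 and 0.08 m and z of mag_f_mid in the frame of crate_floor below 0.06 m) or (distance between mag_f_mid and dock below 0.011 m and angle between mag_f_mid's own z axis and vertical below 0.1 rad)) and ((x of mag_spent_mid in the frame of crate_floor between -0.165 and 0.165 m and y of mag_spent_mid in the frame of crate_floor between -0.08 and 0.08 m and z of mag_spent_mid in the frame of crate_floor below 0.06 m) or (distance between mag_spent_mid and dock below 0.011 m and angle between mag_spent_mid's own z axis and vertical below 0.1 rad)) and linear speed of each of mag_a, mag_b, mag_c, mag_d, mag_e, mag_f, mag_spent below 0.02 m/s); the robot touches nothing.
It fails at once if the start button is pressed before the full magazine is in the dock and latched (value of joint start above 0.003 m and (not ((distance between mag_a_mid and dock below 0.011 m and angle between mag_a_mid's own z axis and vertical below 0.1 rad and contact force between mag_a and reader above 3.6 N) or (distance between mag_b_mid and dock below 0.011 m and angle between mag_b_mid's own z axis and vertical below 0.1 rad and contact force between mag_b and reader above 3.6 N) or (distance between mag_c_mid and dock below 0.011 m and angle between mag_c_mid's own z axis and vertical below 0.1 rad and contact force between mag_c and reader above 3.6 N) or (distance between mag_d_mid and dock below 0.011 m and angle between mag_d_mid's own z axis and vertical below 0.1 rad and contact force between mag_d and reader above 3.6 N) or (distance between mag_e_mid and dock below 0.011 m and angle between mag_e_mid's own z axis and vertical below 0.1 rad and contact force between mag_e and reader above 3.6 N) or (distance between mag_f_mid and dock below 0.011 m and angle between mag_f_mid's own z axis and vertical below 0.1 rad and contact force between mag_f and reader above 3.6 N) or (distance between mag_spent_mid and dock below 0.011 m and angle between mag_spent_mid's own z axis and vertical below 0.1 rad and contact force between mag_spent and reader above 3.6 N)) or value of joint wing above 0.2 rad)).
It fails at once if the robot rams the cover beside the latch (over 15 N) (contact force between any of the fingers, the arm and pickup_cover above 15 N).
Of mag_a, mag_b only 1 to 1 are there at a start; the rules pass over those that are not, and their reading is None.
Of mag_c, mag_d only 1 to 1 are there at a start; the rules pass over those that are not, and their reading is None.
Of mag_e, mag_f only 1 to 2 are there at a start; the rules pass over those that are not, and their reading is None.
At some moment in a run one of mag_a, mag_b, mag_c, mag_d, mag_e, mag_f may be knocked a few centimetres aside while the robot is not near it.
Once in a run the grip may slacken for a moment while it holds something.
It also fails if it takes over 210 s, if anything falls off the work surface, if the arm or the gripper's body presses on something with over 40 N, if the wrist force passes 120 N, or if a joint passes its speed limit or range.

## Working session

There is one attempt and no reset: what is moved stays moved. The work goes in short steps, Python scripts to look and compute and a tool call to move; the robot and the scene stay as the last step left them, time stands still between calls to the robot, and variables do not carry over. Pictures are saved under pics/ and viewed, and the job is handed in when it is done.

Besides the shell and the picture viewer there is one more tool, called after "Request:" in YAML: its name, and indented under it one key for each argument. drive_tool: Moves the arm, as the interface text tells. Its arguments: {"type":"object","properties":{"motion":{"type":"array","items":{"type":"array","items":{"type":"number"}}},"force":{"type":"number"}},"required":["motion"]}

```bash
ls; mkdir -p pics
python3 - <<'E'
from rig import telemetry, imaging, env
import cv2
print(env.hold_point_z)
s=telemetry.get_state();print(s)
for n in("scene","top"):
    c=imaging.camera(n);cv2.imwrite(f"pics/{n}0.png",cv2.cvtColor(c["frame"],cv2.COLOR_RGB2BGR))
    print(n,c["vertical_fov"],c["cx"],c["cy"],c["world_to_cam"], [k for k in c])
E
```

```text
pics
0.0187
{'time_s': 0.0, 'qpos': array([ 1.10200689e+00,  5.33824137e-02,  1.61431972e+00, -3.14864163e-05,
        1.47603817e+00, -1.18995673e-01]), 'qvel': array([-0.00204926,  0.00243246, -0.0005157 ,  0.00010602, -0.00105497,
        0.00038395]), 'effort': array([ 1.53867841e-03, -3.93688703e+01, -3.70176816e+01, -9.16122508e-05,
        7.14539085e-03,  5.26684616e-06]), 'eef_pos': array([0.21390147, 0.5865698 , 0.23003184]), 'tool_rot': array([-3.13945647e+00, -2.23840622e-04,  2.79180166e+00]), 'ft_force': array([-0.37561943, -0.51712304,  0.16294012]), 'moment': array([-0.03326043, -0.03443444,  0.02873441]), 'width': 0.0853259316838647}
scene 46.86870158782443 254.06477993402459 189.21654041728024 [[-0.61933892  0.78496605 -0.01573559  0.35493726]
 [ 0.64619984  0.49826426 -0.57806444 -0.30138677]
 [-0.44592048 -0.36818614 -0.81583938  1.45865386]
 [ 0.          0.          0.          1.        ]] ['frame', 'vertical_fov', 'cx', 'cy', 'world_to_cam']
top 54.5716927406377 253.13241560060644 196.73391931295023 [[ 0.02766067 -0.99874477  0.04175844 -0.03830798]
 [-0.98792977 -0.03368279 -0.151196    0.58382472]
 [ 0.15241275 -0.03707222 -0.98762139  0.97567964]
 [ 0.          0.          0.          1.        ]] ['frame', 'vertical_fov', 'cx', 'cy', 'world_to_cam']
```

View pics/scene0.png

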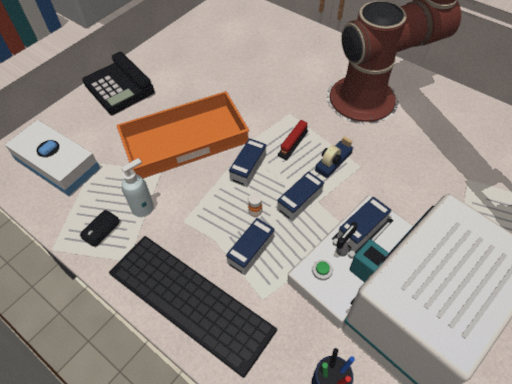

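View pics/top0.png

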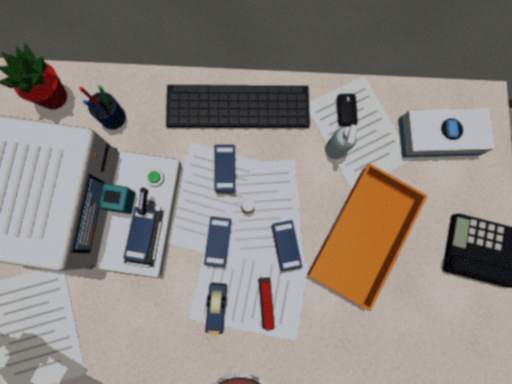

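```bash
cat > h.py <<'E'
from rig import telemetry, imaging, env
import cv2, numpy as np
def cam(n):
    c=imaging.camera(n);f=c["frame"].shape[0]/2/np.tan(np.radians(c["vertical_fov"]/2))
    return dict(img=c["frame"],f=f,cx=c["cx"],cy=c["cy"],T=np.array(c["world_to_cam"]))
def ray(c,u,v):
    R=c["T"][:3,:3];t=c["T"][:3,3]
    d=R.T@np.array([(u-c["cx"])/c["f"],(v-c["cy"])/c["f"],1]);return -R.T@t,d/np.linalg.norm(d)
def onz(c,u,v,z):
    o,d=ray(c,u,v);return o+d*(z-o[2])/d[2]
def proj(c,p):
    q=c["T"][:3,:3]@np.asarray(p,float)+c["T"][:3,3];return c["f"]*q[0]/q[2]+c["cx"],c["f"]*q[1]/q[2]+c["cy"]
def two(c1,p1,c2,p2):
    o1,d1=ray(c1,*p1);o2,d2=ray(c2,*p2)
    A=np.stack([d1,-d2],1);s=np.linalg.lstsq(A,o2-o1,rcond=None)[0]
    a=o1+s[0]*d1;b=o2+s[1]*d2;return (a+b)/2,np.linalg.norm(a-b)
def save(c,name,box=None,k=1):
    im=cv2.cvtColor(c["img"],cv2.COLOR_RGB2BGR)
    if box: x0,y0,x1,y1=box;im=im[y0:y1,x0:x1]
    cv2.imwrite("pics/"+name,cv2.resize(im,None,fx=k,fy=k,interpolation=cv2.INTER_CUBIC))
E
python3 - <<'E'
from h import *
c=cam("top");save(c,"t1.png",(70,130,200,290),3.7) if 0 else save(c,"t1.png",(70,140,200,290),4)
save(c,"t2.png",(190,140,320,290),4)
s=cam("scene");save(s,"s1.png",(285,190,425,320),4);save(s,"s2.png",(215,120,365,280),3.7)
hsv=cv2.cvtColor(c["img"],cv2.COLOR_RGB2HSV)
# dark blue
m=cv2.inRange(hsv,(100,70,20),(130,255,140))
n,l,st,ce=cv2.connectedComponentsWithStats(m)
for i in range(1,n):
    if st[i][4]>40: print(i,st[i],ce[i])
E
```

```text
3 [ 92  99  32  30 347] [111.65994236 116.93948127]
7 [ 85 101  16  12  87] [ 93.02298851 107.02298851]
22 [399 117  55  40 211] [411.37914692 142.75829384]
23 [443 119  18  20 140] [451.04285714 128.9       ]
40 [215 152  20  31 557] [224.14183124 166.98563734]
42 [ 74 178  28  73 434] [ 87.65668203 207.8640553 ]
43 [216 188  18   4  44] [224.75       189.29545455]
52 [124 209  33  54 892] [140.49103139 235.68721973]
55 [273 221  28  50 711] [286.10970464 245.57383966]
56 [206 225  24  35 622] [217.35209003 241.39871383]
199 [209 284  17  14 111] [218.09009009 288.0990991 ]
202 [206 307  18  26 273] [214.95970696 320.54945055]
```

```bash
sleep 1
```

```text
(no output)
```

View pics/t1.png

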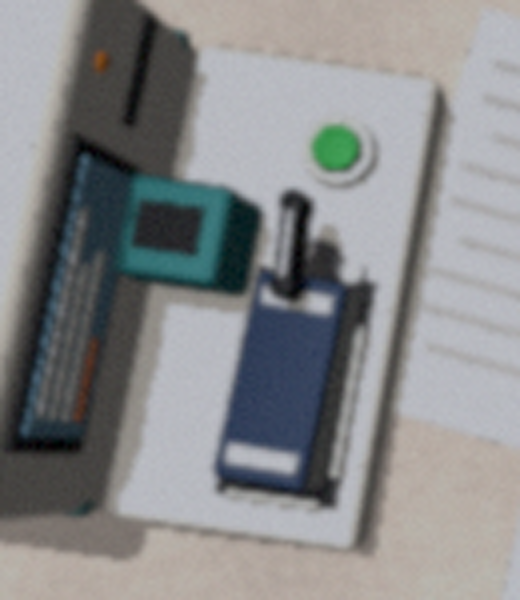

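View pics/t2.png

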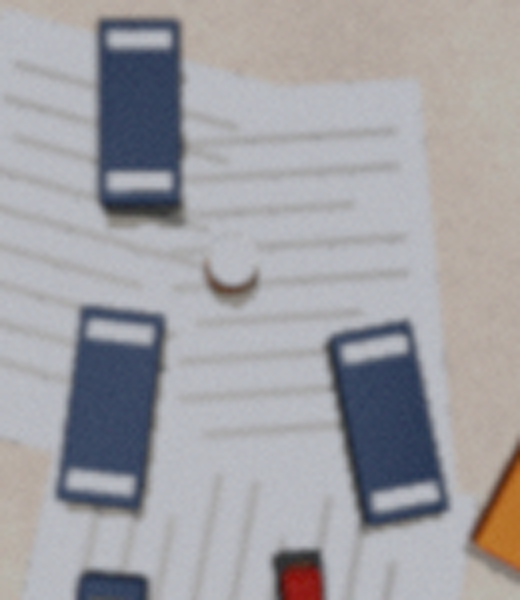

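View pics/s1.png

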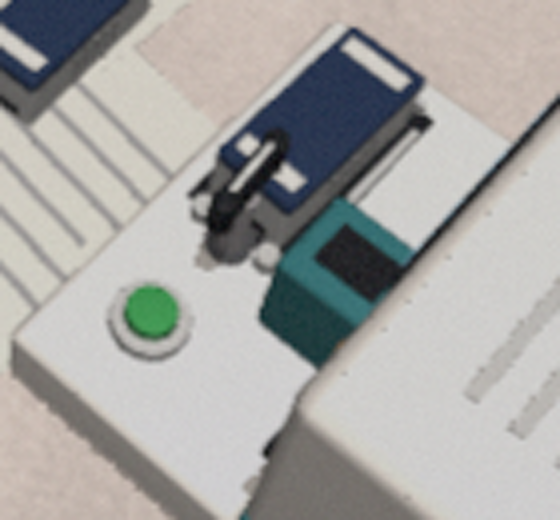

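Run:
```python
from h import *
c=cam("top");s=cam("scene")
P=lambda ps,o:[(x/4+o[0]-.375,y/4+o[1]-.375) for x,y in ps]
def rep(name,ps,z):
    q=np.array([onz(c,*p,z)[:2] for p in ps]);m=q.mean(0)
    ax=(q[0]+q[1]-q[2]-q[3])/2;ay=(q[0]+q[3]-q[1]-q[2])/2
    print(name,"ctr",m.round(4),"len",np.linalg.norm(ax).round(4),np.linalg.norm(ay).round(4),"yaw",np.degrees(np.arctan2(ax[1],ax[0])).round(2),np.degrees(np.arctan2(-ax[0] if 0 else ay[1],ay[0])).round(2)-90)
rep("A",P([(100,20),(180,20),(180,203),(100,205)],(190,140)),.054)
rep("B",P([(82,308),(163,314),(140,507),(60,497)],(190,140)),.054)
rep("C",P([(330,340),(408,322),(447,508),(367,523)],(190,140)),.054)
rep("S",P([(265,270),(345,285),(305,488),(218,473)],(70,140)),.114)
b=P([(335,147)],(70,140))[0];print("btn top",onz(c,*b,.082))
sb=(285+152/4-.4,190+311/4-.4);print("btn scene",onz(s,*sb,.082),two(c,b,s,sb))
w=P([(295,198),(290,290)],(70,140));print("wing",[onz(c,*p,.151) for p in w])
ws=[(285+215/4,190+208/4),(285+277/4,190+137/4)];print("wing sc",[onz(s,*p,.151) for p in ws])
# deck corner, crate
print("deck",[onz(c,*p,.06) for p in P([(437,85),(355,548),(200,50)],(70,140))])
hsv=cv2.cvtColor(c["img"],cv2.COLOR_RGB2HSV)
m=cv2.inRange(hsv,(5,150,80),(18,255,255));n,l,st,ce=cv2.connectedComponentsWithStats(m);i=1+np.argmax(st[1:,4])
cn=cv2.findContours((l==i).astype(np.uint8),0,2)[0][0];r=cv2.minAreaRect(cn);bx=cv2.boxPoints(r);print(r,bx)
q=np.array([onz(c,*p,.06)[:2] for p in bx]);print(q.round(3),q.mean(0),np.linalg.norm(np.diff(q,axis=0),axis=1))
save(c,"t3.png",(300,155,435,315),3.7)
```

```text
A ctr [0.6621 0.0605] len 0.1292 0.0547 yaw 2.25 2.8700000000000045
B ctr [0.461  0.0716] len 0.1269 0.0537 yaw -4.34 -3.950000000000003
C ctr [ 0.4552 -0.1132] len 0.1247 0.0544 yaw 12.62 13.280000000000001
S ctr [0.4706 0.2598] len 0.1275 0.0525 yaw -7.91 -8.489999999999995
btn top [0.62433511 0.2455419  0.082     ]
btn scene [0.62836117 0.24646131 0.082     ] (array([0.6256677 , 0.24614406, 0.07700014]), np.float64(0.0013106982601781892))
wing [array([0.57801461, 0.2512592 , 0.151     ]), array([0.5217825 , 0.25019851, 0.151     ])]
wing sc [array([0.58722023, 0.25297212, 0.151     ]), array([0.52687462, 0.25645092, 0.151     ])]
deck [array([0.67418288, 0.18503472, 0.06      ]), array([0.36486672, 0.21994507, 0.06      ]), array([0.69240587, 0.34574096, 0.06      ])]
((368.0224609375, 236.34005737304688), (71.67036437988281, 128.90728759765625), 27.979475021362305) [[306.1371  276.4478 ]
 [366.61462 162.60776]
 [429.90784 196.2323 ]
 [369.4303  310.07236]]
[[ 0.375 -0.165]
 [ 0.689 -0.332]
 [ 0.6   -0.507]
 [ 0.293 -0.332]] [ 0.48940843 -0.33429785] [0.35574535 0.19624714 0.35382092]
```

View pics/t3.png

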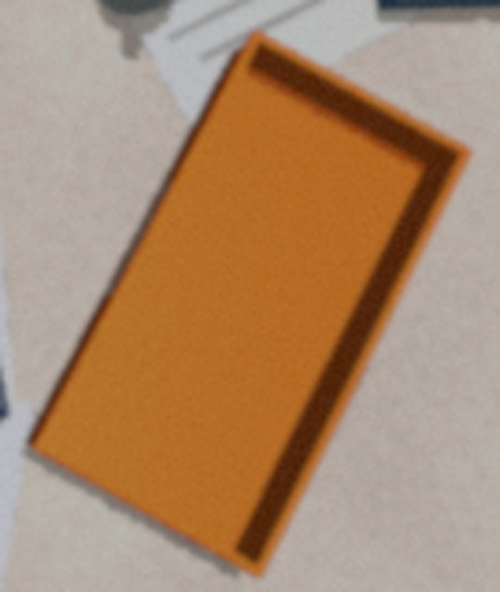

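View pics/s2.png

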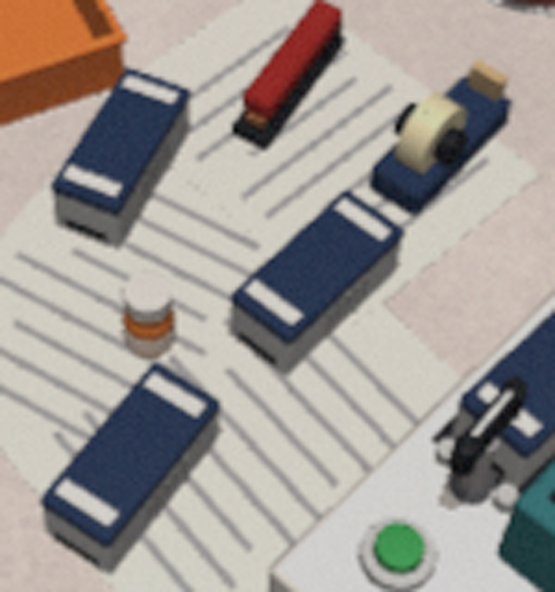

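Run:
```python
from h import *
c=cam("top");s=cam("scene")
P=lambda ps,o,k=4:[(x/k+o[0]-.375,y/k+o[1]-.375) for x,y in ps]
# order +x+y, +x-y, -x-y, -x+y
T={"A":P([(100,20),(180,20),(180,203),(100,205)],(190,140)),"B":P([(82,308),(163,314),(140,507),(60,497)],(190,140)),
"C":P([(330,340),(408,322),(447,508),(367,523)],(190,140)),"S":P([(265,270),(345,285),(305,488),(218,473)],(70,140))}
S={"A":P([(105,545),(48,495),(160,367),(218,408)],(215,120),3.7),"B":P([(288,338),(235,290),(345,194),(400,235)],(215,120),3.7),
"C":P([(112,222),(57,180),(130,72),(188,100)],(215,120),3.7),"S":P([(290,208),(222,150),(352,28),(424,82)],(285,190))}
def fit(q):
    q=np.array(q);m=q.mean(0);ax=(q[0]+q[1]-q[2]-q[3])/2;ay=(q[0]+q[3]-q[1]-q[2])/2
    return m.round(4),"len",np.linalg.norm(ax[:2]).round(4),np.linalg.norm(ay[:2]).round(4),"yaw",np.degrees(np.arctan2(ax[1],ax[0])).round(2),(np.degrees(np.arctan2(ay[1],ay[0]))-90).round(2)
for k in T:
    z=.114 if k=="S" else .054
    print(k,"scene",*fit([onz(s,*p,z) for p in S[k]]))
    print(k,"two  ",*fit([two(c,a,s,b)[0] for a,b in zip(T[k],S[k])]),[round(two(c,a,s,b)[1]*1e3,1) for a,b in zip(T[k],S[k])])
cr=P([(255,33),(468,152),(262,575),(32,440)],(300,155),3.7)
q=np.array([onz(c,*p,.06) for p in cr]);print("crate",*fit(q)); print(q.round(4))
print("campos",ray(c,0,0)[0],ray(s,0,0)[0])
save(s,"s3.png",(110,85,260,185),4);save(s,"s4.png",(280,225,350,325),6)
```

```text
A scene [0.666  0.0642 0.054 ] len 0.1242 0.0518 yaw 1.32 -3.53
A two   [0.6631 0.0613 0.0471] len 0.1282 0.0529 yaw 2.29 0.04 [np.float64(1.7), np.float64(4.5), np.float64(3.2), np.float64(1.8)]
B scene [0.4644 0.0732 0.054 ] len 0.1214 0.0538 yaw -6.22 -8.96
B two   [0.461  0.0718 0.0492] len 0.1272 0.0531 yaw -4.53 -5.2 [np.float64(2.9), np.float64(2.0), np.float64(0.1), np.float64(0.8)]
C scene [ 0.4624 -0.109   0.054 ] len 0.1253 0.0556 yaw 11.79 -0.28
C two   [ 0.4555 -0.1145  0.043 ] len 0.1264 0.0506 yaw 12.29 11.93 [np.float64(4.4), np.float64(1.8), np.float64(2.1), np.float64(0.7)]
S scene [0.4738 0.2627 0.114 ] len 0.125 0.0534 yaw -8.41 -9.36
S two   [0.4706 0.2615 0.1087] len 0.1279 0.0533 yaw -8.15 -8.48 [np.float64(1.3), np.float64(1.0), np.float64(0.5), np.float64(0.5)]
crate [ 0.491  -0.3351  0.06  ] len 0.3475 0.1837 yaw -28.24 -28.35
[[ 0.6866 -0.3377  0.06  ]
 [ 0.6016 -0.4968  0.06  ]
 [ 0.2932 -0.3349  0.06  ]
 [ 0.3827 -0.1708  0.06  ]]
campos [0.42913143 0.01757556 1.05347372] [1.06502616 0.40861269 1.02139144]
```

View pics/s3.png

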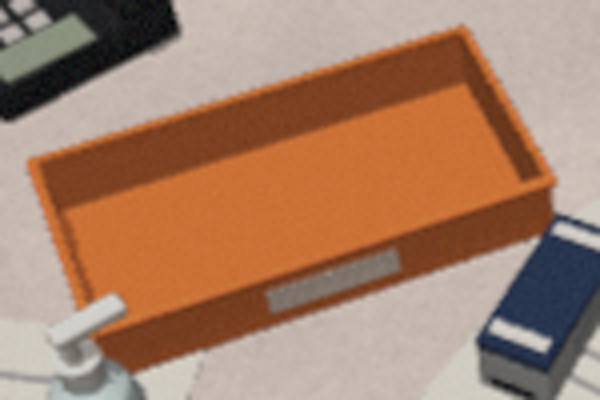

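```bash
cat >> h.py <<'E'
def go(x,y,z,yaw,show=True):
    s=telemetry.get_state();p=s["eef_pos"];R,P,Y=s["tool_rot"]
    d=np.array([x,y,z])-p
    tx=d[0]*np.cos(Y)+d[1]*np.sin(Y);ty=d[0]*np.sin(Y)-d[1]*np.cos(Y);tz=-d[2]
    dy=(yaw-np.degrees(Y)+180)%360-180
    print("now",p.round(4),"yaw",np.degrees(Y).round(2),"q6",np.degrees(s["qpos"][5]).round(1),"w",round(s["width"],4),"F",s["ft_force"].round(2),"t",round(s["time_s"],2))
    print("shift cm tool",(100*np.array([tx,ty,tz])).round(2),"turn tz deg",round(-dy,2),"steps",np.ceil(np.abs(np.array([tx,ty,tz])).max()/.04),np.ceil(abs(dy)/7.1))
def st():
    s=telemetry.get_state();print("pos",s["eef_pos"].round(4),"yaw",np.degrees(s["tool_rot"][2]).round(2),"w",round(s["width"],4),"F",s["ft_force"].round(2),"M",s["moment"].round(3),"t",round(s["time_s"],2))
E
python3 -c "
from h import *
go(.55,.254,.26,176)"
```

```text
now [0.2142 0.5871 0.2311] yaw 159.96 q6 -6.8 w 0.0854 F [-0.78 -0.98 -0.89] t 0.4
shift cm tool [-42.96 -19.78  -2.89] turn tz deg -16.04 steps 11.0 3.0
```

Run:
```python
from h import *
c=cam("top");save(c,"t5.png",(90,170,130+30,260),7);
s=cam("scene");save(s,"s5.png",(325,210,395,270),8)
```

```text
(no output)
```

View pics/t5.png

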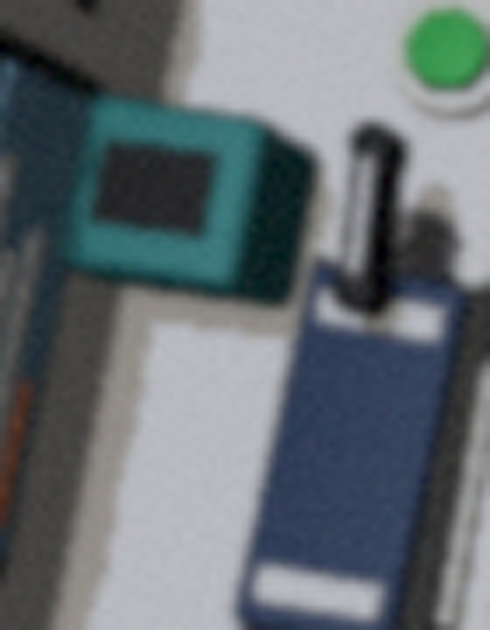

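View pics/s5.png

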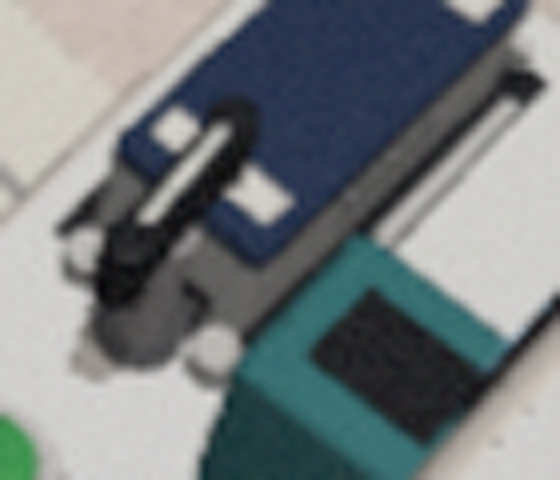

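Run:
```python
from h import *
c=cam("top");s=cam("scene")
for a,b in [((378,130),(235,105)),((355,295),(235,105)),((366,212),None)]:
    print(onz(c,90+a[0]/7-.4,170+a[1]/7-.4,.151))
for b in [(235,105),(118,262),(178,185)]: print("s",onz(s,325+b[0]/8-.4,210+b[1]/8-.4,.151))
print(two(c,(90+366/7-.4,170+212/7-.4),s,(325+178/8-.4,210+178/8-.4)))
```

```text
[0.58038368 0.25088732 0.151     ]
[0.52256697 0.25457538 0.151     ]
[0.55150044 0.25292399 0.151     ]
s [0.52377195 0.25387705 0.151     ]
s [0.58715567 0.25448363 0.151     ]
s [0.55607525 0.25476876 0.151     ]
(array([0.55210995, 0.25336939, 0.14794678]), np.float64(0.0007935248972156409))
```

Request:
drive_tool:
  motion:
    - [1, 0, 0, -3, 0, 0, 0]
    - [1, 0, 0, -3, 0, 0, 0]
    - [1, 0, -4, 0, 0, 0, 0]
    - [1, 0, -4, 0, 0, 0, 0]
    - [1, 0, -4, 0, 0, 0, 0]
    - [1, 0, -4, 0, 0, 0, 0]
    - [1, 0, -3.8, 0, 0, 0, 0]
    - [0, 0, 0, 0, 0, 0, 0]
  force: 20

```text
time_s: 1.27
eef_pos: [0.1442, 0.3967, 0.2911]
tool_rot: [3.141, 0.0, 2.792]
ft_force: [0.3, 0.5, -0.0]
width: 0.0755
```

```bash
python3 -c "
from h import *
go(.552,.2535,.20,175)"
```

```text
now [0.1442 0.3967 0.2911] yaw 159.95 q6 -10.0 w 0.0755 F [ 0.33  0.54 -0.02] t 1.27
shift cm tool [-43.22   0.53   9.11] turn tz deg -15.05 steps 11.0 3.0
```

Request:
drive_tool:
  motion:
    - [-0.2, -4, 0, 0, 0, 0, -5]
    - [-0.2, -4, 0.35, 0, 0, 0, -5]
    - [-0.2, -4, 0.7, 0, 0, 0, -5]
    - [-0.2, -4, 1.05, 0, 0, 0, 0]
    - [-0.2, -4, 1.05, 0, 0, 0, 0]
    - [-0.2, -4, 1.05, 0, 0, 0, 0]
    - [-0.2, -4, 1.05, 0, 0, 0, 0]
    - [-0.2, -4, 1.05, 0, 0, 0, 0]
    - [-0.2, -4, 1.05, 0, 0, 0, 0]
    - [-0.2, -4, 1.05, 0, 0, 0, 0]
    - [-0.2, 0, 0, 3, 0, 0, 0]
    - [-0.2, 0, 0, 3, 0, 0, 0]

```text
time_s: 2.27
eef_pos: [0.5557, 0.4309, 0.2386]
tool_rot: [3.133, 0.012, 3.051]
ft_force: [24.9, 14.5, 90.5]
width: 0.0345
```

Run:
```python
from h import *
go(.552,.2535,.124,175)
c=cam("top");s=cam("scene");save(c,"t6.png",(70,140,200,290),4);save(s,"s6.png",(285,150,425,290),4)
p=telemetry.get_state()["eef_pos"];print(proj(c,p),proj(s,p))
```

```text
now [0.5557 0.4309 0.2386] yaw 174.83 q6 -53.1 w 0.0345 F [24.94 14.45 90.54] t 2.27
shift cm tool [ -1.23 -17.7   11.46] turn tz deg -0.17 steps 5.0 1.0
(np.float64(48.54152601511444), np.float64(189.4524966548263)) (np.float64(432.9336632586389), np.float64(258.7098925395988))
```

View pics/s6.png

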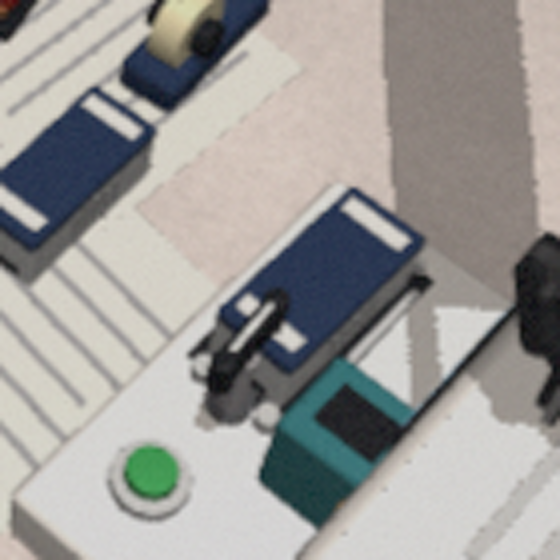

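Request:
drive_tool:
  motion:
    - [-0.2, 0, 0, -3, 0, 0, 0]
    - [-0.2, 0, 0, -3, 0, 0, 0]

```text
time_s: 2.53
eef_pos: [0.5491, 0.4286, 0.2899]
tool_rot: [-3.139, -0.003, 3.053]
ft_force: [0.5, 0.4, 1.0]
width: 0.0342
```

Run:
```python
from h import *
go(.552,.2535,.29,175)
```

```text
now [0.5491 0.4286 0.2899] yaw 174.95 q6 -53.1 w 0.0342 F [0.55 0.41 1.  ] t 2.53
shift cm tool [-1.830e+00 -1.741e+01 -1.000e-02] turn tz deg -0.05 steps 5.0 1.0
```

Lesson: I let the rotation swing the translation direction, and touched the housing top (90 N, now relieved). From here, pure shifts and turns separately.

Request:
drive_tool:
  motion:
    - [-0.2, 0, -4, 0, 0, 0, 0]
    - [-0.2, 0, -4, 0, 0, 0, 0]
    - [-0.2, 0, -4, 0, 0, 0, 0]
    - [-0.2, 0, -4, 0, 0, 0, 0]
    - [-0.2, -1.8, -1.4, 0, 0, 0, 0]
    - [-0.2, 0, 0, 4, 0, 0, 0]
    - [-0.2, 0, 0, 4, 0, 0, 0]
    - [-0.2, 0, 0, 3, 0, 0, 0]
    - [-0.2, 0, 0, 0, 0, 0, 0]

```text
time_s: 3.28
eef_pos: [0.5477, 0.2523, 0.1726]
tool_rot: [-3.136, -0.013, 3.053]
ft_force: [-0.8, 0.8, -1.2]
width: 0.0347
```

Run:
```python
from h import *
go(.552,.2535,.124,175)
c=cam("top");s=cam("scene");save(c,"t7.png",(70,140,200,290),4);save(s,"s7.png",(285,150,425,290),4)
p=telemetry.get_state()["eef_pos"];print(proj(c,p),proj(s,p))
```

```text
now [0.5477 0.2523 0.1726] yaw 174.92 q6 -67.3 w 0.0347 F [-0.8   0.81 -1.15] t 3.28
shift cm tool [-0.41  0.16  4.86] turn tz deg -0.08 steps 2.0 1.0
(np.float64(138.27586123553752), np.float64(198.02175215608878)) (np.float64(349.66396625564863), np.float64(224.41790628460063))
```

View pics/s7.png

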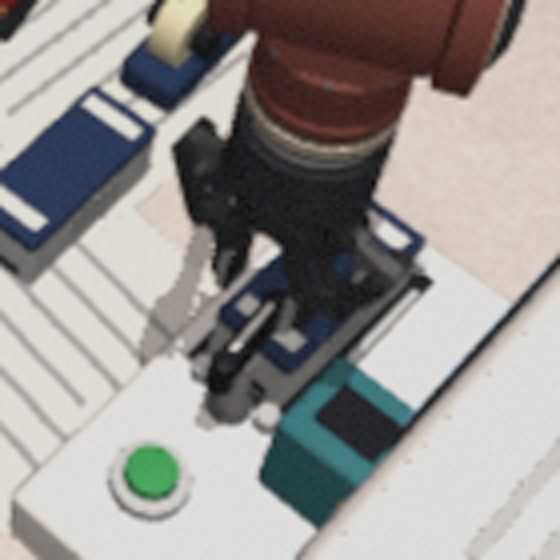

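View pics/t7.png

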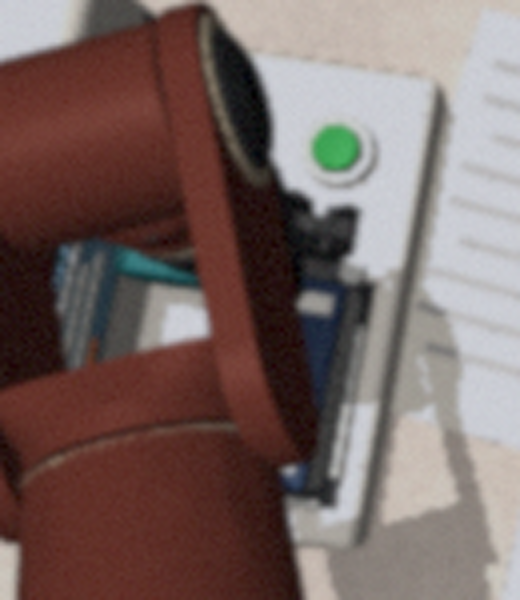

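Request:
drive_tool:
  motion:
    - [-0.2, -0.2, 0.1, 0, 0, 0, 0]
    - [-0.2, 0, 0, 0, 0, 0, 0]
    - [-0.2, 0, 0, 1, 0, 0, 0]
    - [-0.2, 0, 0, 1, 0, 0, 0]
    - [-0.2, 0, 0, 0.5, 0, 0, 0]
    - [-0.2, 0, 0, 0, 0, 0, 0]

```text
time_s: 3.88
eef_pos: [0.5529, 0.2545, 0.1539]
tool_rot: [-3.14, -0.003, 3.054]
ft_force: [-0.4, 0.3, -0.1]
width: 0.0338
```

Run:
```python
from h import *
go(.552,.2535,.124,175)
s=cam("scene");save(s,"s8.png",(315,190,385,260),8)
```

```text
now [0.5529 0.2545 0.1539] yaw 174.96 q6 -67.2 w 0.0338 F [-0.4   0.27 -0.07] t 3.88
shift cm tool [ 0.08 -0.1   2.99] turn tz deg -0.04 steps 1.0 1.0
```

View pics/s8.png

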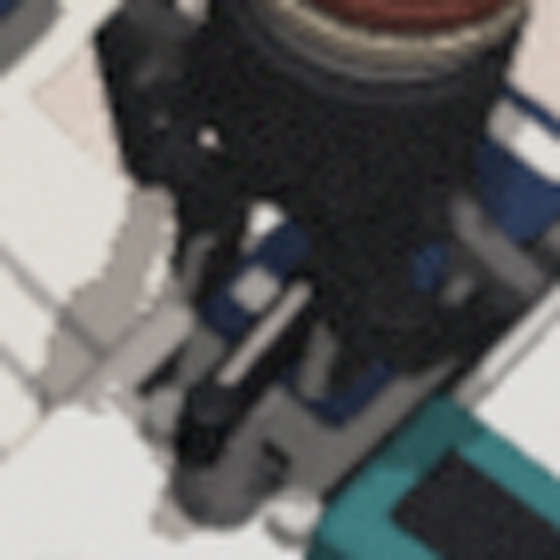

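Request:
drive_tool:
  motion:
    - [-0.2, 0, -0.05, 1, 0, 0, 0]
    - [-0.2, 0, 0, 1, 0, 0, 0]
    - [-0.2, 0, 0, 0.9, 0, 0, 0]
    - [-0.2, 0, 0, 0, 0, 0, 0]

```text
time_s: 4.27
eef_pos: [0.5523, 0.2537, 0.1239]
tool_rot: [-3.14, -0.005, 3.054]
ft_force: [-0.5, 0.4, -0.8]
width: 0.0344
```

Run:
```python
from h import *
go(.552,.2535,.124,175)
```

```text
now [0.5523 0.2537 0.1239] yaw 174.95 q6 -67.3 w 0.0344 F [-0.51  0.41 -0.76] t 4.27
shift cm tool [ 0.03 -0.03 -0.01] turn tz deg -0.05 steps 1.0 1.0
```

Request:
drive_tool:
  motion:
    - [-0.6, 0, 0, 0, 0, 0, 0]
    - [-0.8, 0, 0, 0, 0, 0, 0]
    - [-0.9, 0, 0, 0, 0, 0, 0]
    - [-0.9, 0, 0, 0, 0, 0, 0]
  force: 20

```text
time_s: 4.6
eef_pos: [0.554, 0.2543, 0.1272]
tool_rot: [-3.141, -0.0, 3.054]
ft_force: [0.9, -0.4, -2.5]
width: 0.0116
```

Run:
```python
from h import *
st()
```

```text
pos [0.554  0.2543 0.1272] yaw 174.96 w 0.0116 F [ 0.95 -0.38 -2.53] M [-0.024 -0.05  -0.097] t 4.6
```

Request:
drive_tool:
  motion:
    - [-0.9, 0, 0, 0, 0, 0, -5]
    - [-0.9, 0, 0, 0, 0, 0, -5]
    - [-0.9, 0, 0, 0, 0, 0, -5]
    - [-0.9, 0, 0, 0, 0, 0, 0]

```text
time_s: 4.93
eef_pos: [0.554, 0.2549, 0.1272]
tool_rot: [3.14, 0.0, -2.966]
ft_force: [0.5, 2.8, -2.7]
width: 0.0116
```

Run:
```python
from h import *
st()
```

```text
pos [0.554  0.2549 0.1272] yaw -169.96 w 0.0116 F [ 0.48  2.79 -2.67] M [ 0.378 -0.044  0.064] t 4.93
```

Moving freely. Continue to +90°.

Request:
drive_tool:
  motion:
    - [-0.9, 0, 0, 0, 0, 0, -6]
    - [-0.9, 0, 0, 0, 0, 0, -6]
    - [-0.9, 0, 0, 0, 0, 0, -6]
    - [-0.9, 0, 0, 0, 0, 0, -6]
    - [-0.9, 0, 0, 0, 0, 0, -6]
    - [-0.9, 0, 0, 0, 0, 0, -6]
    - [-0.9, 0, 0, 0, 0, 0, -6]
    - [-0.9, 0, 0, 0, 0, 0, -6]
    - [-0.9, 0, 0, 0, 0, 0, -6]
    - [-0.9, 0, 0, 0, 0, 0, -6]
    - [-0.9, 0, 0, 0, 0, 0, -6]
    - [-0.9, 0, 0, 0, 0, 0, 0]

```text
time_s: 5.93
eef_pos: [0.5523, 0.2567, 0.1272]
tool_rot: [3.137, 0.003, -1.814]
ft_force: [-5.6, 8.2, -0.1]
width: 0.0116
```

Run:
```python
from h import *
st()
```

```text
pos [0.5523 0.2567 0.1272] yaw -103.94 w 0.0116 F [-5.61  8.24 -0.15] M [1.16  0.698 0.033] t 5.93
```

Request:
drive_tool:
  motion:
    - [-0.9, 0, 0, 0, 0, 0, -5]
    - [-0.9, 0, 0, 0, 0, 0, -4]
    - [-0.9, 0, 0, 0, 0, 0, 0]
    - [-0.9, 0, 0, 0, 0, 0, 0]

```text
time_s: 6.27
eef_pos: [0.552, 0.2566, 0.1272]
tool_rot: [3.136, 0.004, -1.662]
ft_force: [-7.8, 7.6, -0.9]
width: 0.0113
```

Run:
```python
from h import *
st()
```

```text
pos [0.552  0.2566 0.1272] yaw -95.23 w 0.0113 F [-7.82  7.55 -0.95] M [ 1.086  0.986 -0.511] t 6.27
```

Request:
drive_tool:
  motion:
    - [-0.3, 0, 0, 0, 0, 0, 0]
    - [-0.3, 0, 0, 0, 0, 0, 0]
    - [-0.3, 0, 0, -1.5, 0, 0, 0]
    - [-0.3, 0, 0, -4, 0, 0, 0]
    - [-0.3, 0, 0, -4, 0, 0, 0]
    - [0.5, 0, 0, -4, 0, 0, 0]
    - [1, 0, 0, -2, 0, 0, 0]

```text
time_s: 6.85
eef_pos: [0.5563, 0.2545, 0.2899]
tool_rot: [-3.132, 0.003, -1.661]
ft_force: [0.8, 0.5, 1.2]
width: 0.0533
```

Run:
```python
from h import *
go(.4705,.261,.20,172)
s=cam("scene");save(s,"s9.png",(285,150,425,290),4)
```

```text
now [0.5563 0.2545 0.2899] yaw -95.14 q6 -157.2 w 0.0533 F [0.77 0.51 1.22] t 6.85
shift cm tool [0.12 8.61 8.99] turn tz deg 92.86 steps 3.0 14.0
```

View pics/s9.png

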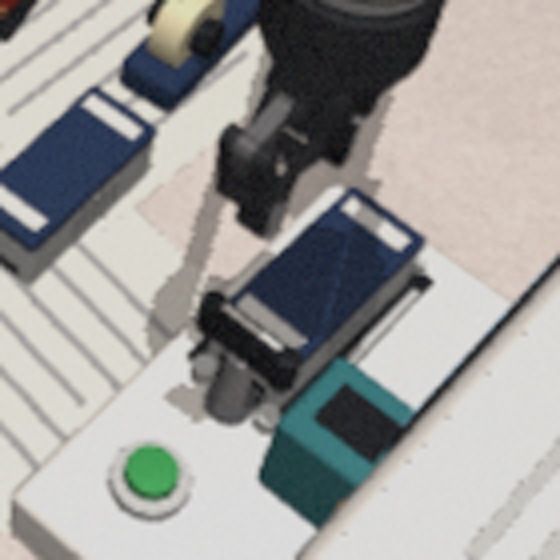

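The latch stands square across (bar ≈ (205,310)–(290,370) in the crop). Now the spent magazine.

Request:
drive_tool:
  motion:
    - [1, 0, 4, 0, 0, 0, 0]
    - [1, 0.1, 4, 0, 0, 0, 0]
    - [1, 0, 0.6, 0, 0, 0, 7]
    - [1, 0, 0, 0, 0, 0, 7]
    - [1, 0, 0, 0, 0, 0, 7]
    - [1, 0, 0, 0, 0, 0, 7]
    - [1, 0, 0, 0, 0, 0, 7]
    - [1, 0, 0, 0, 0, 0, 7]
    - [1, 0, 0, 0, 0, 0, 7]
    - [1, 0, 0, 0, 0, 0, 7]
    - [1, 0, 0, 0, 0, 0, 7]
    - [1, 0, 0, 0, 0, 0, 7]

```text
time_s: 7.9
eef_pos: [0.4688, 0.2606, 0.2827]
tool_rot: [-3.141, 0.001, -2.888]
ft_force: [-0.2, 0.1, -0.5]
width: 0.0854
```

Request:
drive_tool:
  motion:
    - [1, 0, 0, 0, 0, 0, 7]
    - [1, 0, 0, 0, 0, 0, 7]
    - [1, 0, 0, 0, 0, 0, 7]
    - [1, 0, 0, 0, 0, 0, 2]
    - [1, 0, 0, 0, 0, 0, 0]

```text
time_s: 8.32
eef_pos: [0.4687, 0.2606, 0.2827]
tool_rot: [-3.142, 0.001, 2.999]
ft_force: [0.7, -1.2, 0.5]
width: 0.0856
```

Run:
```python
from h import *
go(.4705,.261,.080,172)
```

```text
now [0.4687 0.2606 0.2827] yaw 171.85 q6 -60.7 w 0.0856 F [ 0.7  -1.16  0.5 ] t 8.32
shift cm tool [-0.17  0.07 20.27] turn tz deg -0.15 steps 6.0 1.0
```

Request:
drive_tool:
  motion:
    - [1, 0, 0, 4, 0, 0, 0]
    - [1, 0, 0, 4, 0, 0, 0]
    - [1, 0, 0, 4, 0, 0, 0]
    - [1, 0, 0, 4, 0, 0, 0]
    - [1, 0, 0, 2, 0, 0, 0]
    - [1, 0, 0, 1.2, 0, 0, 0]
    - [1, 0, 0, 1, 0, 0, 0]
    - [1, 0, 0, 0, 0, 0, 0]

```text
time_s: 8.98
eef_pos: [0.4679, 0.2606, 0.0791]
tool_rot: [-3.141, -0.002, 3.001]
ft_force: [-0.3, 0.2, -0.5]
width: 0.0854
```

Run:
```python
from h import *
go(.4705,.261,.080,172)
s=cam("scene");save(s,"s10.png",(285,150,425,290),4)
```

```text
now [0.4679 0.2606 0.0791] yaw 171.96 q6 -60.8 w 0.0854 F [-0.29  0.16 -0.46] t 8.98
shift cm tool [-0.25  0.08 -0.09] turn tz deg -0.04 steps 1.0 1.0
```

View pics/s10.png

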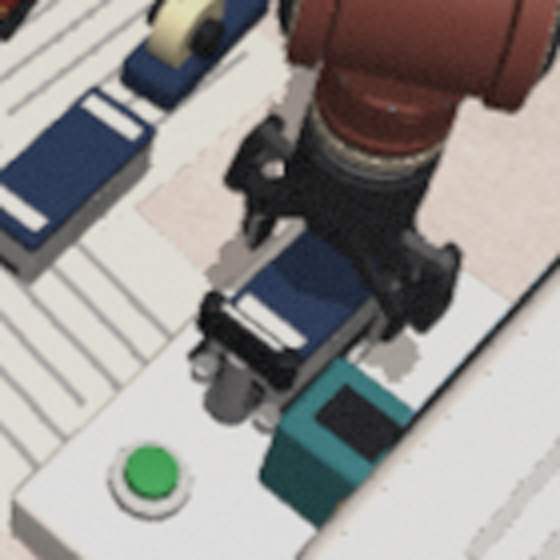

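Request:
drive_tool:
  motion:
    - [0.2, 0, 0, 0, 0, 0, 0]
    - [-0.2, 0, 0, 0, 0, 0, 0]
    - [-0.2, 0, 0, 0, 0, 0, 0]
    - [-0.2, 0, 0, 0, 0, 0, 0]
    - [-0.2, 0, 0, 0, 0, 0, 0]
    - [-0.2, 0, 0, 0, 0, 0, 0]
  force: 60

```text
time_s: 9.53
eef_pos: [0.47, 0.2616, 0.0827]
tool_rot: [3.14, 0.004, 3.001]
ft_force: [-0.2, -0.1, 6.3]
width: 0.055
```

Run:
```python
from h import *
st()
```

```text
pos [0.47   0.2616 0.0827] yaw 171.96 w 0.055 F [-0.16 -0.05  6.28] M [-0.033  0.043 -0.077] t 9.53
```

Request:
drive_tool:
  motion:
    - [-0.2, 0, 0, -1, 0, 0, 0]
    - [-0.2, 0, 0, -2, 0, 0, 0]
    - [-0.2, 0, 0, -3, 0, 0, 0]
    - [-0.2, 0, 0, -4, 0, 0, 0]
    - [-0.2, 0, 0, -4, 0, 0, 0]
    - [-0.2, 0, 0, -4, 0, 0, 0]
    - [-0.2, 0, 0, -1, 0, 0, 0]
    - [-0.2, 0, 0, 0, 0, 0, 0]
    - [-0.2, 0, 0, 0, 0, 0, 0]
    - [-0.2, 0, 0, 0, 0, 0, 0]

```text
time_s: 10.37
eef_pos: [0.467, 0.2604, 0.2671]
tool_rot: [-3.139, -0.005, 3.001]
ft_force: [0.5, 0.6, -2.4]
width: 0.055
```

Run:
```python
from h import *
st()
# crate slots, centre (.491,-.335), yaw -28.3
cx=np.array([.490,-.335]);a=np.radians(-28.3);ux=np.array([np.cos(a),np.sin(a)])
for d in(-.11,0,.11):print(d,(cx+d*ux).round(4))
p=cx+.11*ux
go(p[0],p[1],.27,61.7)
s=cam("scene");save(s,"s11.png")
```

```text
pos [0.467  0.2604 0.2671] yaw 171.96 w 0.055 F [ 0.46  0.61 -2.4 ] M [ 0.01   0.041 -0.01 ] t 10.37
-0.11 [ 0.3931 -0.2829]
0 [ 0.49  -0.335]
0.11 [ 0.5869 -0.3871]
now [0.467  0.2604 0.2671] yaw 171.96 q6 -60.8 w 0.055 F [ 0.46  0.61 -2.4 ] t 10.37
shift cm tool [-20.93 -62.44  -0.29] turn tz deg 110.26 steps 16.0 16.0
```

View pics/s11.png

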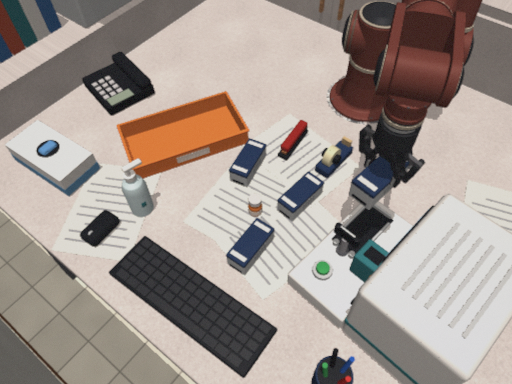

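Request:
drive_tool:
  motion:
    - [-0.2, -1.31, -3.9, 0, 0, 0, 0]
    - [-0.2, -1.31, -3.9, 0, 0, 0, 0]
    - [-0.2, -1.31, -3.9, 0, 0, 0, 0]
    - [-0.2, -1.31, -3.9, 0, 0, 0, 0]
    - [-0.2, -1.31, -3.9, 0, 0, 0, 0]
    - [-0.2, -1.31, -3.9, 0, 0, 0, 0]
    - [-0.2, -1.31, -3.9, 0, 0, 0, 0]
    - [-0.2, -1.31, -3.9, 0, 0, 0, 0]
    - [-0.2, -1.31, -3.9, 0, 0, 0, 0]
    - [-0.2, -1.31, -3.9, 0, 0, 0, 0]
    - [-0.2, -1.31, -3.9, 0, 0, 0, 0]
    - [-0.2, -1.31, -3.9, 0, 0, 0, 0]

```text
time_s: 11.42
eef_pos: [0.5574, -0.226, 0.2669]
tool_rot: [3.14, -0.005, 3.001]
ft_force: [0.9, 0.6, -2.0]
width: 0.0551
```

Request:
drive_tool:
  motion:
    - [-0.2, -1.31, -3.9, 0, 0, 0, 0]
    - [-0.2, -1.31, -3.9, 0, 0, 0, 0]
    - [-0.2, -1.31, -3.9, 0, 0, 0, 0]
    - [-0.2, -1.31, -3.9, 0, 0, 0, 0]
    - [-0.2, 0, 0, 0, 0, 0, 6.9]
    - [-0.2, 0, 0, 0, 0, 0, 6.9]
    - [-0.2, 0, 0, 0, 0, 0, 6.9]
    - [-0.2, 0, 0, 0, 0, 0, 6.9]
    - [-0.2, 0, 0, 0, 0, 0, 6.9]
    - [-0.2, 0, 0, 0, 0, 0, 6.9]
    - [-0.2, 0, 0, 0, 0, 0, 6.9]
    - [-0.2, 0, 0, 0, 0, 0, 6.9]

```text
time_s: 12.42
eef_pos: [0.5876, -0.3855, 0.2663]
tool_rot: [-3.139, -0.005, 2.032]
ft_force: [0.4, -0.3, -1.9]
width: 0.0549
```

Request:
drive_tool:
  motion:
    - [-0.2, 0, 0, 0, 0, 0, 6.9]
    - [-0.2, 0, 0, 0, 0, 0, 6.9]
    - [-0.2, 0, 0, 0, 0, 0, 6.9]
    - [-0.2, 0, 0, 0, 0, 0, 6.9]
    - [-0.2, 0, 0, 0, 0, 0, 6.9]
    - [-0.2, 0, 0, 0, 0, 0, 6.9]
    - [-0.2, 0, 0, 0, 0, 0, 6.9]
    - [-0.2, 0, 0, 0, 0, 0, 6.9]
    - [-0.2, 0, 0, 0, 0, 0, 0]

```text
time_s: 13.17
eef_pos: [0.5877, -0.3855, 0.2665]
tool_rot: [-3.136, -0.001, 1.072]
ft_force: [0.6, 0.0, -1.7]
width: 0.0547
```

Run:
```python
from h import *
go(.5869,-.3871,.12,61.7)
s=cam("scene");save(s,"s12.png",(100,50,300,200),4);c=cam("top")
q=[onz(s,110+x/4-.4,85+y/4-.4,.06)[:2].round(3) for x,y in [(30,160),(462,27),(555,182),(100,335)]];print(q,np.mean(q,0))
```

```text
now [ 0.5877 -0.3855  0.2665] yaw 61.45 q6 -10.8 w 0.0547 F [ 0.55  0.01 -1.73] t 13.17
shift cm tool [-1.700e-01  1.000e-02  1.465e+01] turn tz deg -0.25 steps 4.0 1.0
[array([ 0.604, -0.496]), array([ 0.298, -0.332]), array([ 0.383, -0.17 ]), array([ 0.686, -0.331])] [ 0.49275 -0.33225]
```

View pics/s12.png

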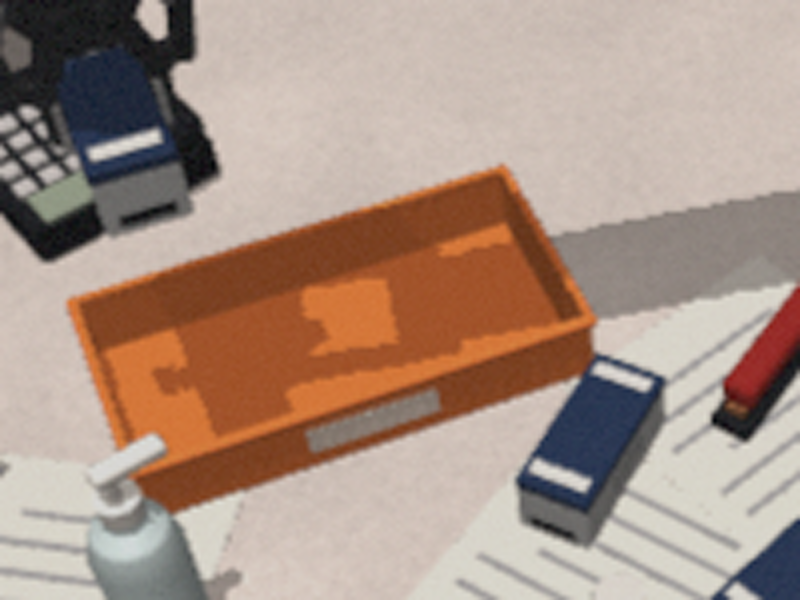

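Request:
drive_tool:
  motion:
    - [-0.2, 0, 0, 4, 0, 0, 0]
    - [-0.2, 0, 0, 4, 0, 0, 0]
    - [-0.2, 0, 0, 4, 0, 0, 0]
    - [-0.2, 0, 0, 4, 0, 0, 0]
    - [-0.2, 0, 0, 3, 0, 0, 0]
    - [-0.2, 0, 0, 2, 0, 0, 0]
    - [-0.2, 0, 0, 1.5, 0, 0, 0]
    - [-0.2, 0, 0, 1, 0, 0, 0]
    - [-0.2, 0, 0, 0, 0, 0, 0]

```text
time_s: 14.02
eef_pos: [0.5873, -0.3852, 0.0324]
tool_rot: [-3.137, -0.001, 1.075]
ft_force: [-0.2, 1.0, -2.1]
width: 0.0547
```

Run:
```python
from h import *
st()
```

```text
pos [ 0.5873 -0.3852  0.0324] yaw 61.62 w 0.0547 F [-0.17  0.95 -2.1 ] M [-0.001  0.072 -0.038] t 14.02
```

Request:
drive_tool:
  motion:
    - [-0.2, 0, 0, 0.4, 0, 0, 0]
    - [-0.2, 0, 0, 0.2, 0, 0, 0]
    - [-0.2, 0, 0, 0, 0, 0, 0]
    - [0.5, 0, 0, 0, 0, 0, 0]
    - [0.5, 0, 0, 0, 0, 0, 0]
    - [0.5, 0, 0, -1, 0, 0, 0]
    - [0.5, 0, 0, -3, 0, 0, 0]
    - [0.5, 0, 0, -4, 0, 0, 0]
    - [0.5, 0, 0, -4, 0, 0, 0]
    - [1, 0, 0, -4, 0, 0, 0]
    - [1, 0, 0, -4, 0, 0, 0]
    - [1, 0, 0, 0, 0, 0, 0]

```text
time_s: 15.02
eef_pos: [0.5924, -0.3893, 0.244]
tool_rot: [3.122, 0.004, 1.075]
ft_force: [0.7, 0.1, 2.3]
width: 0.0853
```

Run:
```python
from h import *
go(.4555,-.1137,.22,192.7)
s=cam("scene");save(s,"s13.png",(100,50,300,200),4);c=cam("top");save(c,"t13.png")
```

```text
now [ 0.5924 -0.3893  0.244 ] yaw 61.57 q6 -10.9 w 0.0853 F [0.7  0.1  2.29] t 15.02
shift cm tool [ 17.72 -25.16   2.4 ] turn tz deg -131.13 steps 7.0 19.0
```

View pics/s13.png

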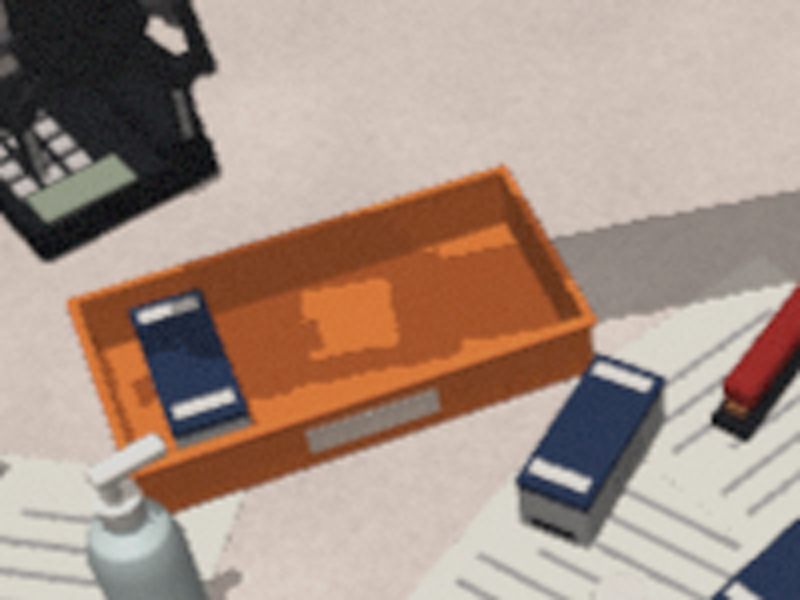

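View pics/t13.png

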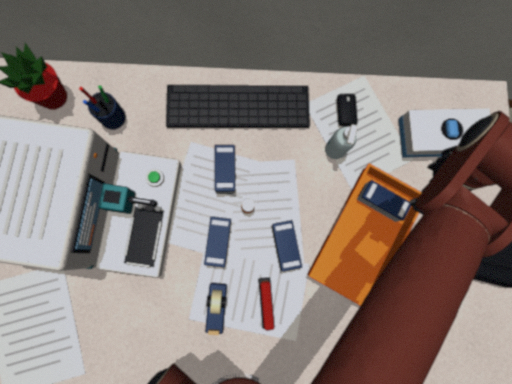

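Spent magazine lies in the crate (crop lid ≈ (190,365)); the loose ones have not moved. Now C.

Request:
drive_tool:
  motion:
    - [1, 2.21, -3.15, 0, 0, 0, 0]
    - [1, 2.21, -3.15, 0, 0, 0, 0]
    - [1, 2.21, -3.15, 0, 0, 0, 0]
    - [1, 2.21, -3.15, 0, 0, 0, 0]
    - [1, 2.21, -3.15, 0, 0, 0, 0]
    - [1, 2.21, -3.15, 0, 0, 0, 0]
    - [1, 2.21, -3.15, 0, 0, 0, 0]
    - [1, 2.21, -3.15, 0, 0, 0, 0]
    - [1, 0, 0, 0, 0, 0, 7]
    - [1, 0, 0, 0, 0, 0, 7]
    - [1, 0, 0, 0, 0, 0, 7]
    - [1, 0, 0, 0, 0, 0, 7]

```text
time_s: 16.12
eef_pos: [0.4503, -0.1101, 0.2281]
tool_rot: [-3.14, 0.001, 0.58]
ft_force: [0.2, -0.0, -0.2]
width: 0.0852
```

Request:
drive_tool:
  motion:
    - [1, 0, 0, 0, 0, 0, 7]
    - [1, 0, 0, 0, 0, 0, 7]
    - [1, 0, 0, 0, 0, 0, 7]
    - [1, 0, 0, 0, 0, 0, 0]

```text
time_s: 16.45
eef_pos: [0.4505, -0.1105, 0.228]
tool_rot: [-3.14, 0.002, 0.217]
ft_force: [-0.1, -0.4, 0.3]
width: 0.0853
```

Run:
```python
from h import *
go(.4555,-.1137,.021,12.7)
```

```text
now [ 0.4505 -0.1105  0.228 ] yaw 12.45 q6 54.6 w 0.0853 F [-0.11 -0.41  0.34] t 16.45
shift cm tool [ 0.42  0.42 20.7 ] turn tz deg -0.25 steps 6.0 1.0
```

Request:
drive_tool:
  motion:
    - [1, 0.42, 0.42, 4, 0, 0, 0]
    - [1, 0, 0, 4, 0, 0, 0]
    - [1, 0, 0, 4, 0, 0, 0]
    - [1, 0, 0, 4, 0, 0, 0]
    - [1, 0, 0, 2.5, 0, 0, 0]
    - [1, 0, 0, 1.5, 0, 0, 0]
    - [1, 0, 0, 0.7, 0, 0, 0]
    - [1, 0, 0, 0, 0, 0, 0]
    - [-0.2, 0, 0, 0, 0, 0, 0]
    - [-0.2, 0, 0, 0, 0, 0, 0]
    - [-0.2, 0, 0, 0, 0, 0, 0]
    - [-0.2, 0, 0, 0, 0, 0, 0]

```text
time_s: 17.45
eef_pos: [0.4577, -0.1144, 0.0244]
tool_rot: [3.14, -0.003, 0.22]
ft_force: [-1.5, 1.2, 5.7]
width: 0.0551
```

Request:
drive_tool:
  motion:
    - [-0.2, 0, 0, 0, 0, 0, 0]
    - [-0.2, 0, 0, -1, 0, 0, 0]
    - [-0.2, 0, 0, -2, 0, 0, 0]
    - [-0.2, 0, 0, -3, 0, 0, 0]
    - [-0.2, 0, 0, 0, 0, 0, 0]
    - [-0.2, 0, 0, 0, 0, 0, 0]
    - [-0.2, 0, 0, 0, 0, 0, 0]

```text
time_s: 18.03
eef_pos: [0.4548, -0.1134, 0.0806]
tool_rot: [-3.14, 0.002, 0.219]
ft_force: [-0.5, -0.6, -8.5]
width: 0.0548
```

Run:
```python
from h import *
st()
go(.4916,-.333,.2,61.7)
```

```text
pos [ 0.4548 -0.1134  0.0806] yaw 12.56 w 0.0548 F [-0.51 -0.63 -8.5 ] M [0.067 0.035 0.049] t 18.03
now [ 0.4548 -0.1134  0.0806] yaw 12.56 q6 54.3 w 0.0548 F [-0.51 -0.63 -8.5 ] t 18.03
shift cm tool [ -1.19  22.23 -11.94] turn tz deg -49.14 steps 6.0 7.0
```

Request:
drive_tool:
  motion:
    - [-0.2, 0, 0, -4, 0, 0, 0]
    - [-0.2, 0, 0, -4, 0, 0, 0]
    - [-0.2, 0, 0, -4, 0, 0, 0]
    - [-0.2, 0, 0, -4, 0, 0, 0]
    - [-0.2, 0, 0, -3, 0, 0, 0]
    - [-0.2, 0, 0, 0, 0, 0, 0]
    - [-0.2, 0, 0, 0, 0, 0, 0]
    - [-0.2, 0, 0, 0, 0, 0, 0]
    - [-0.2, 0, 0, 0, 0, 0, 0]

```text
time_s: 18.78
eef_pos: [0.4544, -0.1132, 0.2674]
tool_rot: [-3.137, 0.007, 0.219]
ft_force: [-1.4, -0.0, -8.3]
width: 0.0551
```

Run:
```python
from h import *
st()
go(.468,.2637,.27,-6.5)
```

```text
pos [ 0.4544 -0.1132  0.2674] yaw 12.56 w 0.0551 F [-1.43 -0.02 -8.31] M [-0.041 -0.018  0.026] t 18.78
now [ 0.4544 -0.1132  0.2674] yaw 12.56 q6 54.3 w 0.0551 F [-1.43 -0.02 -8.31] t 18.78
shift cm tool [  9.52 -36.5   -0.26] turn tz deg 19.06 steps 10.0 3.0
```

C weighs ~8 N against ~2 N: it is the full one. Before docking, measure the now-empty dock.

Run:
```python
from h import *
c=cam("top");save(c,"t14.png",(105,185,185,285),6);s=cam("scene");save(s,"s14.png",(310,180,420,280),6)
```

```text
(no output)
```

View pics/t14.png

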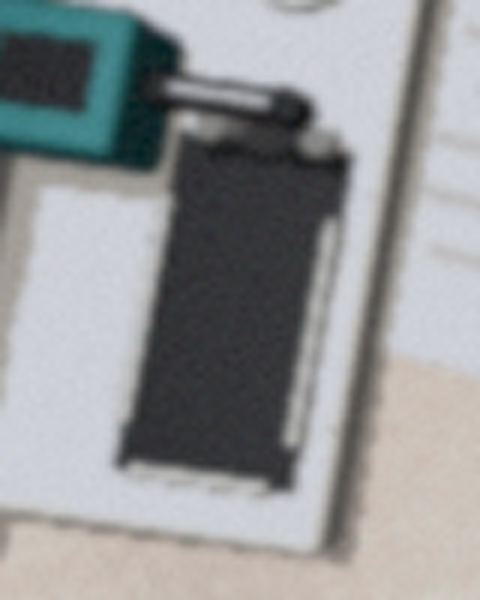

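View pics/s14.png

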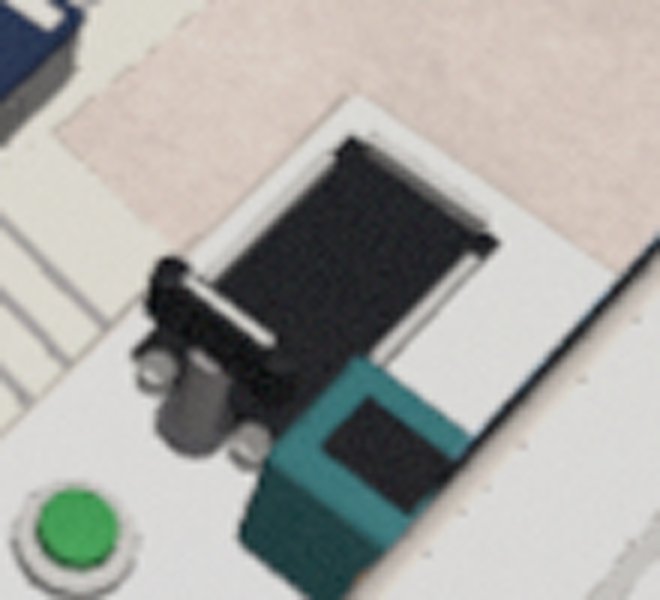

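Run:
```python
from h import *
c=cam("top");s=cam("scene")
q=np.array([onz(c,105+x/6-.42,185+y/6-.42,.06) for x,y in [(183,130),(350,158),(290,488),(118,465)]])
print(q.round(4),q.mean(0),np.linalg.norm(np.diff(q,axis=0),axis=1))
r=np.array([onz(c,105+x/6-.42,185+y/6-.42,z) for x,y,z in [(175,200,.066),(130,425,.066),(325,215,.072),(288,445,.072)]])
print(r.round(4))
for a,b in((0,1),(2,3)):
    d=r[a]-r[b];print("rail yaw",np.degrees(np.arctan2(d[1],d[0])))
e=np.array([onz(c,105+x/6-.42,185+y/6-.42,.06) for x,y in [(320,550),(415,50)]]);d=e[1]-e[0];print("edge",e,np.degrees(np.arctan2(d[1],d[0])))
for yaw in(-6.5,-8):
    a=np.radians(yaw);n=np.array([-np.sin(a),np.cos(a)]);print([ (p[:2]@n).round(4) for p in r], n@[.468,.2637], (q[:,:2]@n).round(4),(q[:,:2]@[n[1],-n[0]]).round(4),np.array([.468,.2637])@[n[1],-n[0]])
# scene: mat corners
q=np.array([onz(s,310+x/6-.42,180+y/6-.42,.06) for x,y in [(350,140),(492,240)]]);print("scene -x corners",q)
w=onz(c,105+297/6-.42,185+105/6-.42,.151);print("wing -y tip",w)
```

```text
[[0.5462 0.2933 0.06  ]
 [0.5361 0.2193 0.06  ]
 [0.3917 0.2358 0.06  ]
 [0.3996 0.3101 0.06  ]] [0.46840954 0.2646019  0.06      ] [0.07469963 0.14532535 0.07468506]
[[0.5145 0.2928 0.066 ]
 [0.4168 0.3045 0.066 ]
 [0.5095 0.226  0.072 ]
 [0.4103 0.2352 0.072 ]]
rail yaw -6.8839124363869635
rail yaw -5.310565860522554
edge [[0.36579528 0.2211922  0.06      ]
 [0.58554879 0.1935924  0.06      ]] -7.158544208038038
[np.float64(0.3491), np.float64(0.3498), np.float64(0.2822), np.float64(0.2802)] 0.31498400238529645 [0.3532 0.2785 0.2786 0.3533] [0.5095 0.5079 0.3625 0.3619] 0.4351399409860459
[np.float64(0.3615), np.float64(0.3596), np.float64(0.2947), np.float64(0.2901)] 0.3262667009764627 [0.3664 0.2917 0.288  0.3627] [0.5001 0.5004 0.3551 0.3525] 0.42674550944788575
scene -x corners [[0.39355487 0.23529693 0.06      ]
 [0.40137884 0.30766263 0.06      ]]
wing -y tip [0.54712455 0.22335487 0.151     ]
```

Request:
drive_tool:
  motion:
    - [-0.2, 0.96, -3.65, 0, 0, 0, 0]
    - [-0.2, 0.96, -3.65, 0, 0, 0, 0]
    - [-0.2, 0.96, -3.65, 0, 0, 0, 0]
    - [-0.2, 0.96, -3.65, 0, 0, 0, 0]
    - [-0.2, 0.96, -3.65, 0, 0, 0, 0]
    - [-0.2, 0.96, -3.65, 0, 0, 0, 0]
    - [-0.2, 0.96, -3.65, 0, 0, 0, 0]
    - [-0.2, 0.96, -3.65, 0, 0, 0, 0]
    - [-0.2, 0.96, -3.65, 0, 0, 0, 0]
    - [-0.2, 0.96, -3.65, 0, 0, 0, 0]
    - [-0.2, 0, 0, 0, 0, 0, 7]
    - [-0.2, 0, 0, 0, 0, 0, 7]
  force: 80

```text
time_s: 19.98
eef_pos: [0.4699, 0.2653, 0.2712]
tool_rot: [3.141, 0.002, -0.027]
ft_force: [-0.3, -0.5, -7.3]
width: 0.0548
```

Request:
drive_tool:
  motion:
    - [-0.2, 0, 0, 0, 0, 0, 5]
    - [-0.2, 0, 0, 0, 0, 0, 0]
    - [-0.2, 0, 0, 0, 0, 0, 0]

```text
time_s: 20.23
eef_pos: [0.4704, 0.2631, 0.2716]
tool_rot: [3.141, 0.001, -0.11]
ft_force: [-0.8, -0.1, -7.5]
width: 0.0545
```

Run:
```python
from h import *
go(.4684,.2641,.081,-6.5)
s=cam("scene");save(s,"s15.png",(285,110,425,280),3.5)
```

```text
now [0.4704 0.2631 0.2716] yaw -6.3 q6 117.6 w 0.0545 F [-0.76 -0.13 -7.51] t 20.23
shift cm tool [-0.21 -0.07 19.06] turn tz deg 0.2 steps 5.0 1.0
```

View pics/s15.png

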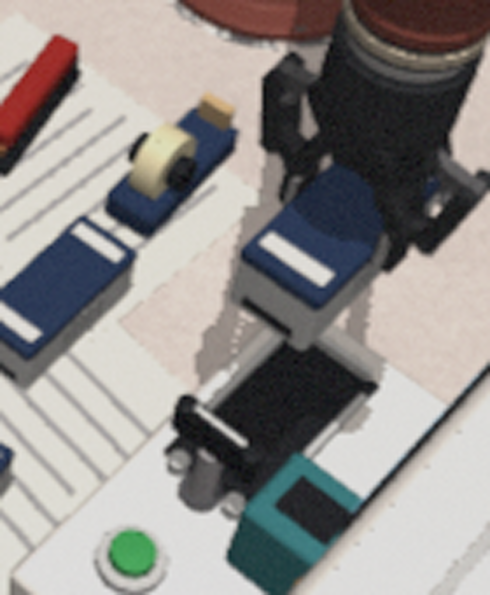

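Request:
drive_tool:
  motion:
    - [-0.2, -0.2, -0.07, 0, 0, 0, 0]
    - [-0.2, 0, 0, 4, 0, 0, 0]
    - [-0.2, 0, 0, 4, 0, 0, 0]
    - [-0.2, 0, 0, 4, 0, 0, 0]
    - [-0.2, 0, 0, 2.5, 0, 0, 0]
    - [-0.2, 0, 0, 2, 0, 0, 0]
    - [-0.2, 0, 0, 1, 0, 0, 0]
    - [-0.2, 0, 0, 0.5, 0, 0, 0]
    - [-0.2, 0, 0, 0, 0, 0, 0]
    - [-0.2, 0, 0, 0, 0, 0, 0]

```text
time_s: 21.12
eef_pos: [0.4698, 0.2645, 0.094]
tool_rot: [-3.14, -0.002, -0.112]
ft_force: [-0.7, 1.0, -6.4]
width: 0.0544
```

Run:
```python
from h import *
go(.4684,.2641,.081,-6.5)
```

```text
now [0.4698 0.2645 0.094 ] yaw -6.43 q6 117.9 w 0.0544 F [-0.73  0.98 -6.42] t 21.12
shift cm tool [-0.14  0.06  1.3 ] turn tz deg 0.07 steps 1.0 1.0
```

Request:
drive_tool:
  motion:
    - [-0.2, -0.1, 0, 0.5, 0, 0, 0]
    - [-0.2, 0, 0, 0.4, 0, 0, 0]
    - [-0.2, 0, 0, 0.2, 0, 0, 0]
    - [-0.2, 0, 0, 0, 0, 0, 0]
    - [-0.2, 0, 0, 0, 0, 0, 0]

```text
time_s: 21.53
eef_pos: [0.4692, 0.2649, 0.0846]
tool_rot: [-3.14, -0.003, -0.112]
ft_force: [-4.1, -0.4, 5.4]
width: 0.0545
```

Run:
```python
from h import *
go(.4684,.2641,.081,-6.5)
```

```text
now [0.4692 0.2649 0.0846] yaw -6.43 q6 118.0 w 0.0545 F [-4.09 -0.35  5.44] t 21.53
shift cm tool [-0.07  0.09  0.36] turn tz deg 0.07 steps 1.0 1.0
```

Request:
drive_tool:
  motion:
    - [0.2, 0, 0, 0, 0, 0, 0]
    - [0.6, 0, 0, 0, 0, 0, 0]
    - [0.8, 0, 0, 0, 0, 0, 0]
    - [0.9, 0, 0, -1, 0, 0, 0]
    - [0.9, 0, 0, -4, 0, 0, 0]
    - [0.9, 0, 0, -4, 0, 0, 0]
    - [0.9, 0, 0, -4, 0, 0, 0]
    - [0.9, 0, 0, -4, 0, 0, 0]
    - [0.9, 0, 0, -3, 0, 0, 0]

```text
time_s: 22.28
eef_pos: [0.4685, 0.2645, 0.2869]
tool_rot: [-3.139, -0.005, -0.112]
ft_force: [0.7, 0.2, -0.2]
width: 0.081
```

Request:
drive_tool:
  motion:
    - [0.9, 0, 4, 0, 0, 0, 0]
    - [0.9, 0, 4, 0, 0, 0, 0]
    - [0.9, 0, 4, 0, 0, 0, 0]
    - [0.9, 0, 4, 0, 0, 0, 0]
    - [0.9, 0, 4, 0, 0, 0, 0]
    - [0.9, 0, 0, 0, 0, 0, 0]

```text
time_s: 22.78
eef_pos: [0.4451, 0.0601, 0.2827]
tool_rot: [3.139, -0.003, -0.12]
ft_force: [-0.5, 0.5, -0.0]
width: 0.0812
```

Run:
```python
from h import *
c=cam("top");save(c,"t16.png",(70,140,200,290),4);s=cam("scene");save(s,"s16.png",(310,180,420,280),6)
st()
```

```text
pos [0.4454 0.0641 0.2825] yaw -6.65 w 0.0813 F [-0.11  0.67 -0.34] M [ 0.033 -0.008  0.006] t 22.88
```

View pics/t16.png

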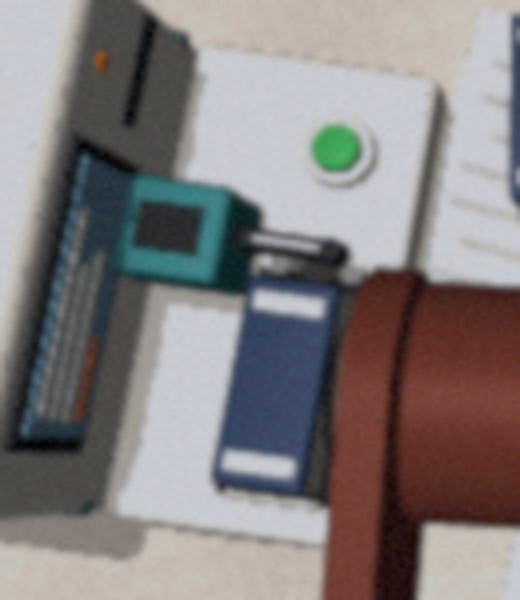

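View pics/s16.png

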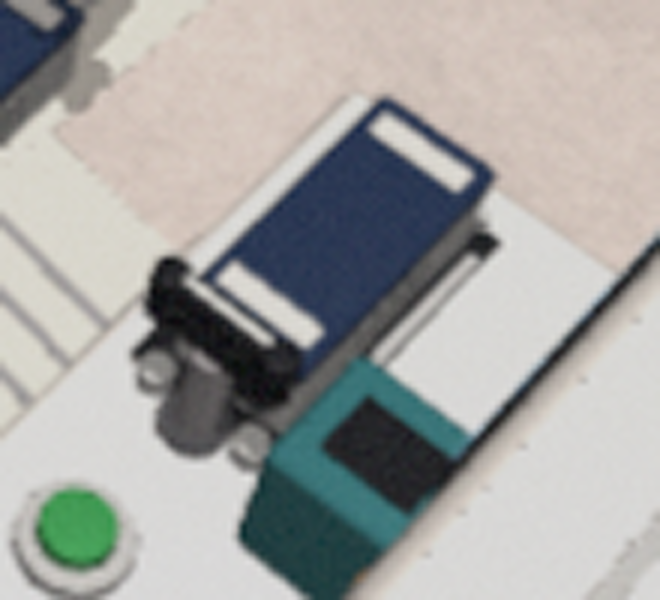

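Run:
```python
from h import *
c=cam("top");s=cam("scene")
T=[(70+x/4-.375,140+y/4-.375) for x,y in [(250,278),(337,287),(298,490),(213,483)]]
S=[(310+x/6-.42,180+y/6-.42) for x,y in [(312,368),(205,272),(385,100),(493,178)]]
q=np.array([onz(c,*p,.114) for p in T]);print(q.mean(0),np.linalg.norm(np.diff(q,axis=0),axis=1))
print([two(c,a,s,b)[0].round(4) for a,b in zip(T,S)])
a=np.radians(-6.5);d=q.mean(0)[:2]-[.4684,.2641];print("off dock xy",d@[np.cos(a),np.sin(a)],d@[-np.sin(a),np.cos(a)])
go(.552,.2545,.20,83)
```

```text
[0.46707864 0.26488454 0.114     ] [0.05449597 0.12696987 0.05195494]
[array([0.5321, 0.2858, 0.1132]), array([0.5265, 0.231 , 0.1215]), array([0.4025, 0.2463, 0.1108]), array([0.4055, 0.2995, 0.1055])]
off dock xy -0.0014016790331339319 0.0006299159123658359
now [0.4455 0.0659 0.2821] yaw -6.43 q6 95.3 w 0.0813 F [0.13 0.05 0.32] t 22.98
shift cm tool [  8.48 -19.94   8.21] turn tz deg -89.43 steps 5.0 13.0
```

Full magazine sits flat, within ~2 mm of home. Now turn the tool and close the latch.

Request:
drive_tool:
  motion:
    - [0.2, 0, 0, 0, 0, 0, -6.9]
    - [-0.2, 0, 0, 0, 0, 0, -6.9]
    - [-0.2, 0, 0, 0, 0, 0, -6.9]
    - [-0.2, 0, 0, 0, 0, 0, -6.9]
    - [-0.2, 0, 0, 0, 0, 0, -6.9]
    - [-0.2, 0, 0, 0, 0, 0, -6.9]
    - [-0.2, 0, 0, 0, 0, 0, -6.9]
    - [-0.2, 0, 0, 0, 0, 0, -6.9]
    - [-0.2, 0, 0, 0, 0, 0, -6.9]
    - [-0.2, 0, 0, 0, 0, 0, -6.9]
    - [-0.2, 0, 0, 0, 0, 0, -6.9]
    - [-0.2, 0, 0, 0, 0, 0, -6.9]
  force: 20

```text
time_s: 23.98
eef_pos: [0.4453, 0.0672, 0.2815]
tool_rot: [-3.142, -0.0, 1.342]
ft_force: [-0.3, -0.7, -0.6]
width: 0.0343
```

Request:
drive_tool:
  motion:
    - [-0.2, 0, 0, 0, 0, 0, -6.9]
    - [-0.2, 0, 0, 0, 0, 0, 0]

```text
time_s: 24.15
eef_pos: [0.4453, 0.067, 0.2815]
tool_rot: [-3.142, -0.0, 1.458]
ft_force: [0.3, 0.8, -0.3]
width: 0.0342
```

Run:
```python
from h import *
go(.553,.2555,.20,83.5)
```

```text
now [0.4453 0.067  0.2815] yaw 83.54 q6 5.5 w 0.0342 F [ 0.28  0.79 -0.31] t 24.15
shift cm tool [19.94  8.58  8.15] turn tz deg 0.04 steps 5.0 1.0
```

Request:
drive_tool:
  motion:
    - [-0.2, 3.96, 1.7, 0, 0, 0, 0]
    - [-0.2, 3.96, 1.7, 0, 0, 0, 0]
    - [-0.2, 3.96, 1.7, 0, 0, 0, 0]
    - [-0.2, 3.96, 1.7, 0, 0, 0, 0]
    - [-0.2, 3.96, 1.7, 0, 0, 0, 0]
    - [-0.2, 0, 0, 4, 0, 0, 0]
    - [-0.2, 0, 0, 4, 0, 0, 0]
    - [-0.2, 0, 0, 2, 0, 0, 0]
    - [-0.2, 0, 0, 0, 0, 0, 0]

```text
time_s: 24.9
eef_pos: [0.5452, 0.2465, 0.1738]
tool_rot: [-3.13, 0.005, 1.453]
ft_force: [-0.3, 0.2, -0.6]
width: 0.0343
```

Run:
```python
from h import *
go(.552,.2545,.124,83.5)
s=cam("scene");save(s,"s17.png",(300,170,400,270),6)
```

```text
now [0.5452 0.2465 0.1738] yaw 83.25 q6 24.0 w 0.0343 F [-0.34  0.21 -0.6 ] t 24.9
shift cm tool [0.88 0.58 4.98] turn tz deg -0.25 steps 2.0 1.0
```

View pics/s17.png

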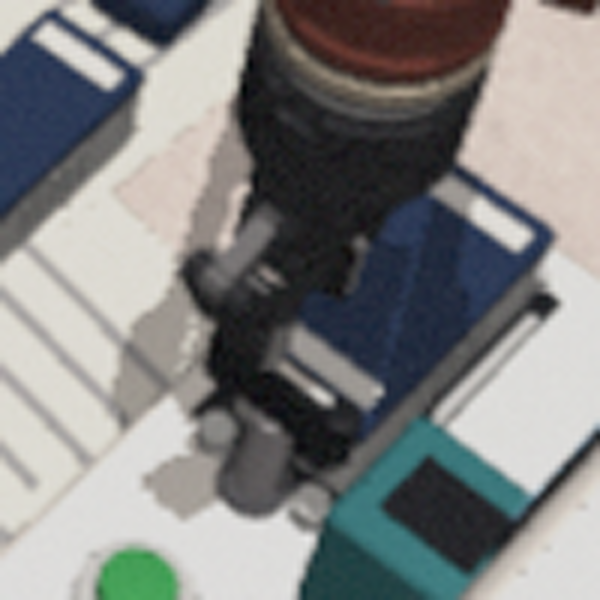

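Request:
drive_tool:
  motion:
    - [-0.2, 0, 0, 0, 0, 0, 0]
    - [-0.2, 0, 0, 0, 0, 0, 0]

```text
time_s: 25.12
eef_pos: [0.5507, 0.2468, 0.1844]
tool_rot: [3.137, -0.002, 1.453]
ft_force: [0.1, -0.0, -0.0]
width: 0.0338
```

Run:
```python
from h import *
go(.552,.2545,.126,83.5)
```

```text
now [0.5507 0.2468 0.1844] yaw 83.24 q6 23.8 w 0.0338 F [ 0.11 -0.02 -0.01] t 25.12
shift cm tool [0.78 0.03 5.84] turn tz deg -0.26 steps 2.0 1.0
```

Request:
drive_tool:
  motion:
    - [-0.2, 0.78, 0, 0, 0, 0, 0]
    - [-0.2, 0, 0, 2, 0, 0, 0]
    - [-0.2, 0, 0, 1, 0, 0, 0]
    - [-0.2, 0, 0, 0, 0, 0, 0]
    - [-0.2, 0, 0, 0, 0, 0, 0]

```text
time_s: 25.53
eef_pos: [0.5499, 0.2537, 0.1511]
tool_rot: [-3.141, 0.0, 1.453]
ft_force: [0.1, 0.7, 1.5]
width: 0.0337
```

Run:
```python
from h import *
go(.552,.2545,.126,83.5)
s=cam("scene");save(s,"s18.png",(300,170,400,270),6)
```

```text
now [0.5499 0.2537 0.1511] yaw 83.24 q6 24.5 w 0.0337 F [0.11 0.66 1.52] t 25.53
shift cm tool [0.11 0.19 2.51] turn tz deg -0.26 steps 1.0 1.0
```

View pics/s18.png

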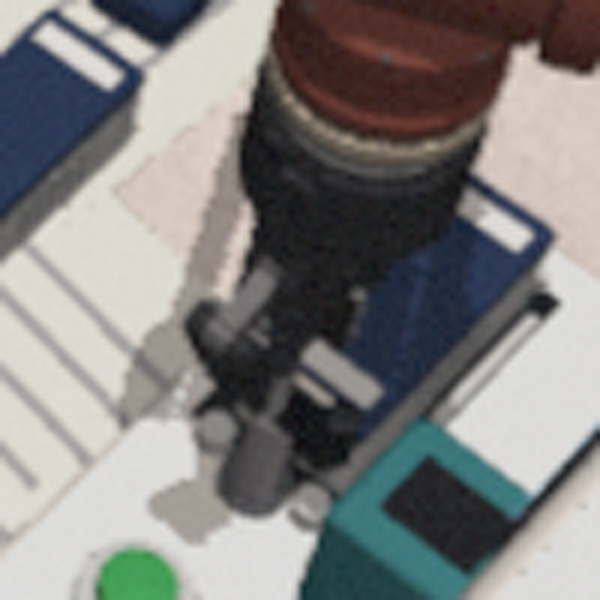

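Request:
drive_tool:
  motion:
    - [-0.2, 0.1, 0.15, 0, 0, 0, 0]
    - [-0.2, 0, 0, 1.2, 0, 0, 0]
    - [-0.2, 0, 0, 1.2, 0, 0, 0]
    - [-0.2, 0, 0, 0, 0, 0, 0]
    - [-0.6, 0, 0, 0, 0, 0, 0]
    - [-0.8, 0, 0, 0, 0, 0, 0]
    - [-0.9, 0, 0, 0, 0, 0, 0]
    - [-0.9, 0, 0, 0, 0, 0, 0]

```text
time_s: 26.25
eef_pos: [0.5515, 0.2543, 0.1267]
tool_rot: [-3.141, 0.0, 1.453]
ft_force: [1.1, 0.8, -4.2]
width: 0.0117
```

Run:
```python
from h import *
st()
```

```text
pos [0.5515 0.2543 0.1267] yaw 83.26 w 0.0117 F [ 1.05  0.8  -4.22] M [-0.003 -0.116  0.02 ] t 26.25
```

Gripped at mid-bar, low lateral load. Turn clockwise (+z turn) 90°.

Request:
drive_tool:
  motion:
    - [-0.9, 0, 0, 0, 0, 0, 6]
    - [-0.9, 0, 0, 0, 0, 0, 6]
    - [-0.9, 0, 0, 0, 0, 0, 6]
    - [-0.9, 0, 0, 0, 0, 0, 6]
    - [-0.9, 0, 0, 0, 0, 0, 6]
    - [-0.9, 0, 0, 0, 0, 0, 6]
    - [-0.9, 0, 0, 0, 0, 0, 6]
    - [-0.9, 0, 0, 0, 0, 0, 6]
    - [-0.9, 0, 0, 0, 0, 0, 6]
    - [-0.9, 0, 0, 0, 0, 0, 6]
    - [-0.9, 0, 0, 0, 0, 0, 6]
    - [-0.9, 0, 0, 0, 0, 0, 6]

```text
time_s: 27.25
eef_pos: [0.5514, 0.2545, 0.1267]
tool_rot: [-3.141, 0.001, 0.192]
ft_force: [0.9, 0.4, -4.3]
width: 0.0113
```

Request:
drive_tool:
  motion:
    - [-0.9, 0, 0, 0, 0, 0, 6]
    - [-0.9, 0, 0, 0, 0, 0, 6]
    - [-0.9, 0, 0, 0, 0, 0, 0]

```text
time_s: 27.5
eef_pos: [0.5514, 0.2545, 0.1267]
tool_rot: [-3.142, 0.001, -0.015]
ft_force: [-0.3, 0.1, -5.1]
width: 0.0114
```

Run:
```python
from h import *
st()
```

```text
pos [0.5514 0.2545 0.1267] yaw -0.84 w 0.0114 F [-0.34  0.14 -5.13] M [ 0.143 -0.051 -0.071] t 27.5
```

Request:
drive_tool:
  motion:
    - [-0.9, 0, 0, 0, 0, 0, 4]
    - [-0.9, 0, 0, 0, 0, 0, 3]
    - [-0.9, 0, 0, 0, 0, 0, 0]
    - [-0.9, 0, 0, 0, 0, 0, 0]

```text
time_s: 27.83
eef_pos: [0.5514, 0.2545, 0.1267]
tool_rot: [3.141, 0.001, -0.131]
ft_force: [0.6, 0.4, -5.9]
width: 0.0116
```

Run:
```python
from h import *
st()
```

```text
pos [0.5514 0.2545 0.1267] yaw -7.51 w 0.0116 F [ 0.6   0.44 -5.88] M [ 0.174 -0.114  0.505] t 27.83
```

Request:
drive_tool:
  motion:
    - [-0.4, 0, 0, 0, 0, 0, 0]
    - [-0.4, 0, 0, 0, 0, 0, 0]
    - [-0.4, 0, 0, -2, 0, 0, 0]
    - [-0.4, 0, 0, -4, 0, 0, 0]
    - [-0.4, 0, 0, -2, 0, 0, 0]
    - [-1, 0, 0, 0, 0, 0, 0]
    - [-1, 0, 0, 0, 0, 0, 0]
    - [-1, 0, 0, 0, 0, 0, 0]

```text
time_s: 28.5
eef_pos: [0.5519, 0.2544, 0.2074]
tool_rot: [-3.141, -0.0, -0.135]
ft_force: [0.2, 0.1, -0.7]
width: -0.0
```

Run:
```python
from h import *
go(.6255,.2458,.12,-6.5)
s=cam("scene");save(s,"s19.png",(280,170,400,270),6)
```

```text
now [0.5519 0.2544 0.2074] yaw -7.73 q6 115.5 w -0.0 F [ 0.19  0.06 -0.69] t 28.5
shift cm tool [ 7.41 -0.14  8.74] turn tz deg -1.23 steps 3.0 1.0
```

View pics/s19.png

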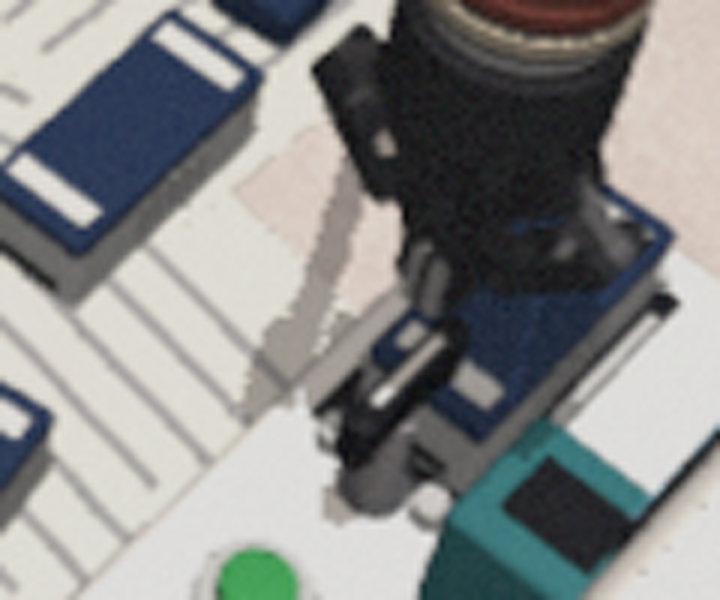

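Request:
drive_tool:
  motion:
    - [-1, 4, 0, 0, 0, 0, 0]
    - [-1, 4, 0, 0, 0, 0, 0]
    - [-1, 0.3, -0.1, 0, 0, 0, 0]
    - [-1, 0, 0, 4, 0, 0, 0]
    - [-1, 0, 0, 3, 0, 0, 0]
    - [-1, 0, 0, 0, 0, 0, 0]
    - [-1, 0, 0, 0, 0, 0, 0]
    - [-1, 0, 0, 0, 0, 0, 0]

```text
time_s: 29.22
eef_pos: [0.6344, 0.2445, 0.1381]
tool_rot: [-3.141, -0.0, -0.135]
ft_force: [1.0, 0.1, 1.1]
width: 0.0
```

Run:
```python
from h import *
go(.6345,.2448,.09,-7.7)
s=cam("scene");save(s,"s20.png",(280,190,400,290),6)
```

```text
now [0.6344 0.2445 0.1381] yaw -7.73 q6 112.5 w 0.0 F [1.03 0.13 1.09] t 29.22
shift cm tool [ 0.   -0.04  4.81] turn tz deg -0.03 steps 2.0 1.0
```

View pics/s20.png

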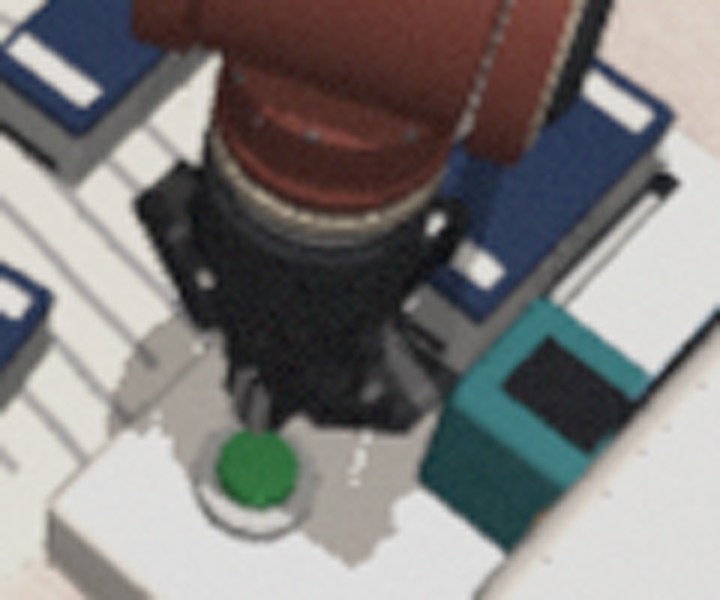

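Run:
```python
from h import *
c=cam("scene")
for p in[(.6344,.2445,.138),(.6344,.2445,.082),(.6255,.2458,.082)]:
    u=proj(c,p);print((u[0]-280)*6,(u[1]-190)*6)
```

```text
258.9123984167121 406.63799106700014
242.6229534238496 472.6370170469247
258.24609792511103 457.7401413787222
```

Request:
drive_tool:
  motion:
    - [-1, 0, 0, 2.5, 0, 0, 0]
    - [-1, 0, 0, 2, 0, 0, 0]
    - [-1, 0, 0, 0, 0, 0, 0]
    - [-1, 0, 0, 0, 0, 0, 0]

```text
time_s: 29.65
eef_pos: [0.6341, 0.2444, 0.093]
tool_rot: [3.142, 0.0, -0.135]
ft_force: [-0.3, 0.5, -0.4]
width: 0.0001
```

Run:
```python
from h import *
st();s=cam("scene");save(s,"s21.png",(280,190,400,290),6)
```

```text
pos [0.6341 0.2444 0.093 ] yaw -7.74 w 0.0001 F [-0.35  0.49 -0.41] M [ 0.107 -0.041 -0.034] t 29.65
```

View pics/s21.png

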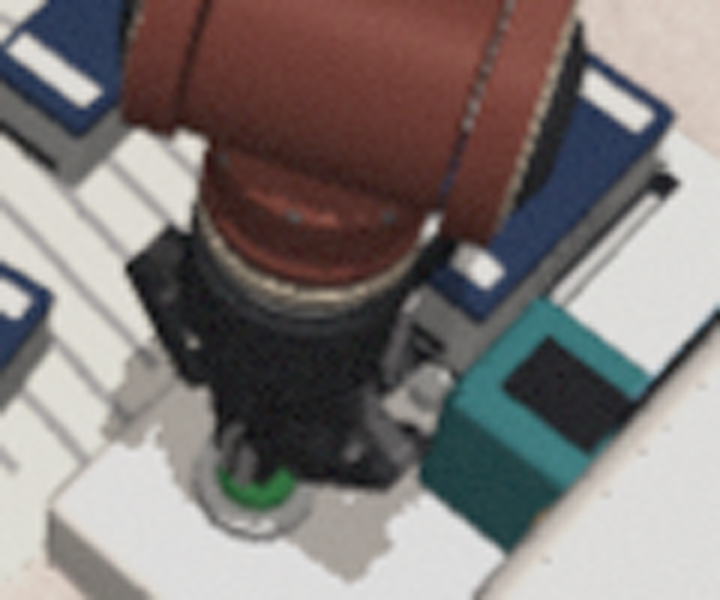

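Request:
drive_tool:
  motion:
    - [-1, 0, 0, 0.7, 0, 0, 0]
    - [-1, 0, 0, 0.5, 0, 0, 0]
    - [-1, 0, 0, 0.3, 0, 0, 0]
    - [-1, 0, 0, 0, 0, 0, 0]

```text
time_s: 30.03
eef_pos: [0.6352, 0.2446, 0.0781]
tool_rot: [-3.141, -0.002, -0.135]
ft_force: [1.0, 0.2, 3.5]
width: 0.0005
```

Run:
```python
from h import *
st()
```

```text
pos [0.6352 0.2446 0.0781] yaw -7.74 w 0.0005 F [1.01 0.18 3.51] M [ 0.029 -0.208  0.07 ] t 30.03
```

Request:
drive_tool:
  motion:
    - [-1, 0, 0, 0.2, 0, 0, 0]
    - [-1, 0, 0, 0.2, 0, 0, 0]
    - [-1, 0, 0, 0.1, 0, 0, 0]
    - [-1, 0, 0, 0, 0, 0, 0]

```text
time_s: 30.37
eef_pos: [0.6353, 0.2446, 0.0759]
tool_rot: [-3.141, -0.002, -0.135]
ft_force: [-4.2, -0.1, 14.2]
width: 0.0002
```

Run:
```python
from h import *
st()
```

```text
pos [0.6353 0.2446 0.0759] yaw -7.73 w 0.0002 F [-4.24 -0.09 14.24] M [-0.28   0.763  0.015] t 30.37
```

Request:
drive_tool:
  motion:
    - [-1, 0, 0, 0.1, 0, 0, 0]
    - [-1, 0, 0, 0, 0, 0, 0]
    - [-1, 0, 0, 0, 0, 0, 0]

```text
time_s: 30.62
eef_pos: [0.6353, 0.2446, 0.0758]
tool_rot: [-3.141, -0.002, -0.135]
ft_force: [-6.6, -2.2, 17.0]
width: -0.0001
```

Run:
```python
from h import *
st();s=cam("scene");save(s,"s22.png",(280,190,400,290),6)
```

```text
pos [0.6353 0.2446 0.0758] yaw -7.73 w -0.0001 F [-6.59 -2.16 17.01] M [-0.33   1.199 -0.005] t 30.62
```

View pics/s22.png

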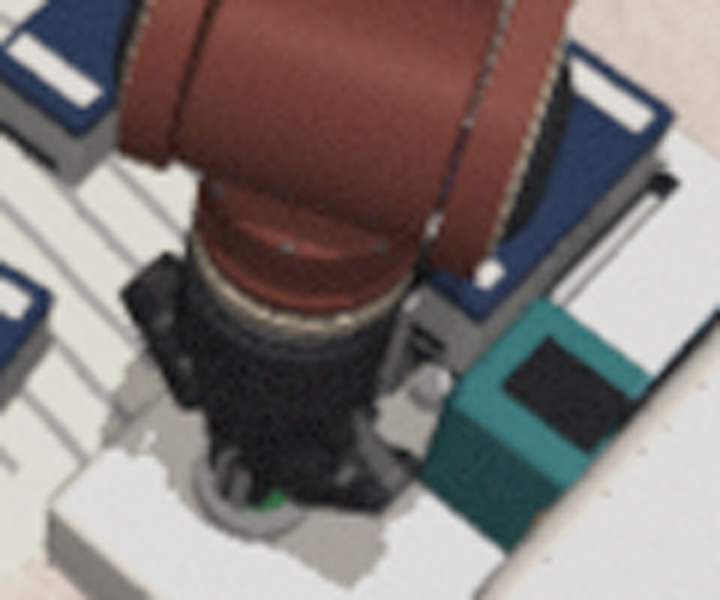

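Bottomed at z 0.0758 (6 mm below the button's 0.082 top). The finger reaches a bit past the button's edge, so I'll repeat the press more centred to make sure the button, not its ring, took it.

Request:
drive_tool:
  motion:
    - [-1, 0, 0, -1, 0, 0, 0]
    - [-1, 0, 0, -1.5, 0, 0, 0]
    - [-1, -0.5, 0.1, 0, 0, 0, 0]
    - [-1, 0, 0, 0.8, 0, 0, 0]
    - [-1, 0, 0, 0.8, 0, 0, 0]
    - [-1, 0, 0, 0.4, 0, 0, 0]
    - [-1, 0, 0, 0.3, 0, 0, 0]
    - [-1, 0, 0, 0.2, 0, 0, 0]
    - [-1, 0, 0, 0, 0, 0, 0]
    - [-1, 0, 0, 0, 0, 0, 0]

```text
time_s: 31.5
eef_pos: [0.6287, 0.244, 0.0756]
tool_rot: [3.14, 0.003, -0.135]
ft_force: [-13.3, -3.9, 26.3]
width: 0.0
```

Run:
```python
from h import *
st()
```

```text
pos [0.6287 0.244  0.0756] yaw -7.72 w 0.0 F [-13.26  -3.89  26.25] M [-0.696  2.362  0.027] t 31.5
```

Same depth at the centre with 26 N: fully down. Retreat upward, then check the button and remaining magazines.

Request:
drive_tool:
  motion:
    - [-1, 0, 0, -1, 0, 0, 0]
    - [-1, 0, 0, -4, 0, 0, 0]
    - [-1, 0, 0, -4, 0, 0, 0]
    - [0, 0, 0, -4, 0, 0, 0]
    - [1, 0, 0, -4, 0, 0, 0]
    - [1, 0, 0, -3, 0, 0, 0]
    - [1, 0, 0, 0, 0, 0, 0]

```text
time_s: 32.08
eef_pos: [0.6318, 0.2447, 0.279]
tool_rot: [-3.137, -0.01, -0.135]
ft_force: [-0.6, 0.2, 1.4]
width: 0.048
```

Run:
```python
from h import *
go(.662,.061,.24,2.3)
c=cam("top");save(c,"t23.png",(190,140,320,290),4);s=cam("scene");save(s,"s23.png",(215,120,415,270),4)
```

```text
now [0.6318 0.2447 0.279 ] yaw -7.74 q6 112.6 w 0.048 F [-0.65  0.18  1.4 ] t 32.08
shift cm tool [ 5.47 17.8   3.9 ] turn tz deg -10.04 steps 5.0 2.0
```

View pics/t23.png

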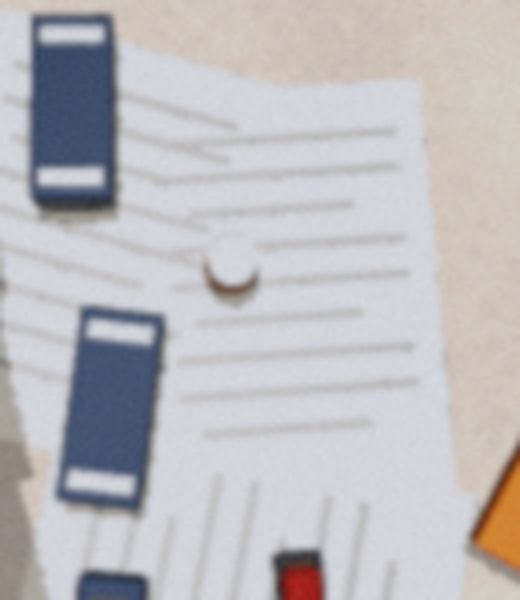

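View pics/s23.png

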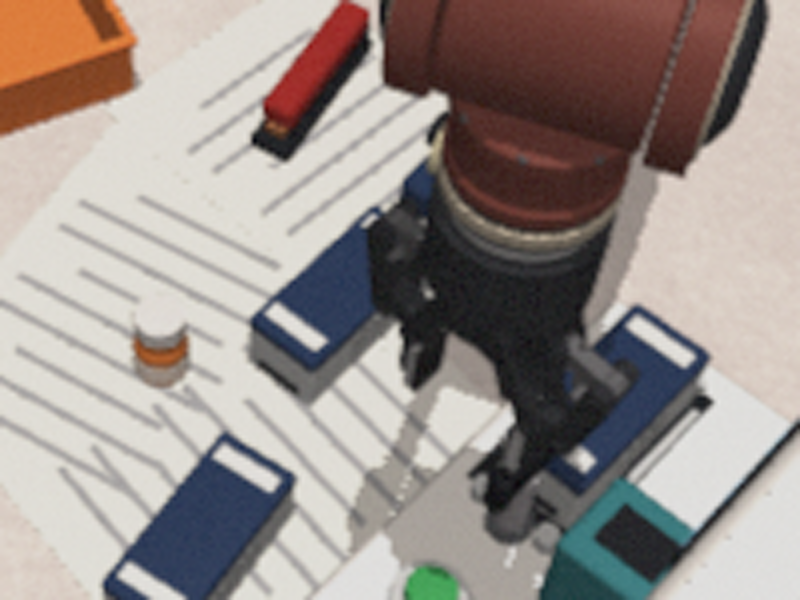

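A has been knocked to the left (crop corners (35,15)–(113,203), about 4 cm toward +y); B is unmoved.

Run:
```python
from h import *
c=cam("top")
q=np.array([onz(c,190+x/4-.375,140+y/4-.375,.054) for x,y in [(34,15),(112,17),(114,202),(32,203)]])
print(q.round(4),q.mean(0),np.linalg.norm(np.diff(q,axis=0),axis=1))
ax=(q[0]+q[1]-q[2]-q[3])/2;yaw=np.degrees(np.arctan2(ax[1],ax[0]));print(yaw)
m=q.mean(0);go(m[0],m[1],.22,yaw)
```

```text
[[0.7272 0.1362 0.054 ]
 [0.728  0.0825 0.054 ]
 [0.5983 0.0757 0.054 ]
 [0.5957 0.1309 0.054 ]] [0.66228934 0.1063099  0.054     ] [0.05371425 0.12987411 0.05535977]
2.6388709480519887
now [0.6285 0.2438 0.269 ] yaw -7.75 q6 112.6 w 0.0699 F [ 0.08  0.08 -0.22] t 32.23
shift cm tool [ 5.2  13.17  4.9 ] turn tz deg -10.39 steps 4.0 2.0
```

Request:
drive_tool:
  motion:
    - [1, 1.3, 3.3, 0, 0, 0, 0]
    - [1, 1.3, 3.3, 0, 0, 0, 0]
    - [1, 1.3, 3.3, 0, 0, 0, 0]
    - [1, 1.3, 3.3, 0, 0, 0, 0]
    - [1, 0, 0, 0, 0, 0, -5.2]
    - [1, 0, 0, 0, 0, 0, -5.2]
    - [1, 0, 0, 0, 0, 0, 0]
    - [1, 0, 0, 0, 0, 0, 0]

```text
time_s: 32.9
eef_pos: [0.6618, 0.106, 0.2678]
tool_rot: [3.142, 0.005, 0.044]
ft_force: [-0.6, 0.1, 0.2]
width: 0.0852
```

Run:
```python
from h import *
go(.6623,.1063,.021,2.6)
```

```text
now [0.6618 0.106  0.2678] yaw 2.52 q6 90.2 w 0.0852 F [-0.56  0.06  0.2 ] t 32.9
shift cm tool [ 0.06 -0.03 24.68] turn tz deg -0.08 steps 7.0 1.0
```

Request:
drive_tool:
  motion:
    - [1, 0, 0, 4, 0, 0, 0]
    - [1, 0, 0, 4, 0, 0, 0]
    - [1, 0, 0, 4, 0, 0, 0]
    - [1, 0, 0, 4, 0, 0, 0]
    - [1, 0, 0, 4, 0, 0, 0]
    - [1, 0, 0, 2.5, 0, 0, 0]
    - [1, 0, 0, 1.5, 0, 0, 0]
    - [1, 0, 0, 0.6, 0, 0, 0]
    - [1, 0, 0, 0, 0, 0, 0]
    - [-0.2, 0, 0, 0, 0, 0, 0]
    - [-0.2, 0, 0, 0, 0, 0, 0]
    - [-0.2, 0, 0, 0, 0, 0, 0]
  force: 60

```text
time_s: 33.9
eef_pos: [0.6653, 0.1064, 0.0289]
tool_rot: [-3.142, -0.006, 0.046]
ft_force: [0.4, 0.7, 0.1]
width: 0.055
```

Request:
drive_tool:
  motion:
    - [-0.2, 0, 0, 0, 0, 0, 0]
    - [-0.2, 0, 0, 0, 0, 0, 0]
    - [-0.2, 0, 0, -1, 0, 0, 0]
    - [-0.2, 0, 0, -3, 0, 0, 0]
    - [-0.2, 0, 0, -4, 0, 0, 0]
    - [-0.2, 0, 0, -4, 0, 0, 0]
    - [-0.2, 0, 0, -4, 0, 0, 0]
    - [-0.2, 0, 0, -4, 0, 0, 0]
    - [-0.2, 0, 0, -3, 0, 0, 0]
    - [-0.2, 0, 0, 0, 0, 0, 0]
    - [-0.2, 0, 0, 0, 0, 0, 0]

```text
time_s: 34.82
eef_pos: [0.6638, 0.1062, 0.2588]
tool_rot: [3.142, -0.005, 0.046]
ft_force: [0.1, -0.3, -2.5]
width: 0.0548
```

Run:
```python
from h import *
st();go(.4916,-.3338,.25,61.7)
```

```text
pos [0.6638 0.1062 0.2588] yaw 2.65 w 0.0548 F [ 0.05 -0.26 -2.54] M [0.006 0.018 0.012] t 34.82
now [0.6638 0.1062 0.2588] yaw 2.65 q6 90.1 w 0.0548 F [ 0.05 -0.26 -2.54] t 34.82
shift cm tool [-19.24  43.16   0.88] turn tz deg -59.05 steps 11.0 9.0
```

Request:
drive_tool:
  motion:
    - [-0.2, -1.6, 3.6, 0, 0, 0, 0]
    - [-0.2, -1.6, 3.6, 0, 0, 0, 0]
    - [-0.2, -1.6, 3.6, 0, 0, 0, 0]
    - [-0.2, -1.6, 3.6, 0, 0, 0, 0]
    - [-0.2, -1.6, 3.6, 0, 0, 0, 0]
    - [-0.2, -1.6, 3.6, 0, 0, 0, 0]
    - [-0.2, -1.6, 3.6, 0, 0, 0, 0]
    - [-0.2, -1.6, 3.6, 0, 0, 0, 0]
    - [-0.2, -1.6, 3.6, 0, 0, 0, 0]
    - [-0.2, -1.6, 3.6, 0, 0, 0, 0]
    - [-0.2, -1.6, 3.6, 0, 0, 0, 0]
    - [-0.2, -1.6, 3.6, 0, 0, 0, 0]

```text
time_s: 35.82
eef_pos: [0.4888, -0.3348, 0.2517]
tool_rot: [-3.138, 0.004, 0.046]
ft_force: [0.8, -0.2, -1.8]
width: 0.0547
```

Request:
drive_tool:
  motion:
    - [-0.2, 0, 0, 0, 0, 0, -6.56]
    - [-0.2, 0, 0, 0, 0, 0, -6.56]
    - [-0.2, 0, 0, 0, 0, 0, -6.56]
    - [-0.2, 0, 0, 0, 0, 0, -6.56]
    - [-0.2, 0, 0, 0, 0, 0, -6.56]
    - [-0.2, 0, 0, 0, 0, 0, -6.56]
    - [-0.2, 0, 0, 0, 0, 0, -6.56]
    - [-0.2, 0, 0, 0, 0, 0, -6.56]
    - [-0.2, 0, 0, 0, 0, 0, -6.56]
    - [-0.2, 0, 0, 0, 0, 0, 0]

```text
time_s: 36.65
eef_pos: [0.4898, -0.3332, 0.2517]
tool_rot: [-3.136, -0.001, 1.079]
ft_force: [1.0, 0.0, -3.1]
width: 0.0547
```

Run:
```python
from h import *
go(.4916,-.3338,.028,61.7)
s=cam("scene");save(s,"s24.png",(80,30,280,180),4)
```

```text
now [ 0.4898 -0.3332  0.2517] yaw 61.8 q6 -13.2 w 0.0547 F [ 0.96  0.04 -3.11] t 36.65
shift cm tool [ 0.03  0.18 22.37] turn tz deg 0.1 steps 6.0 1.0
```

View pics/s24.png

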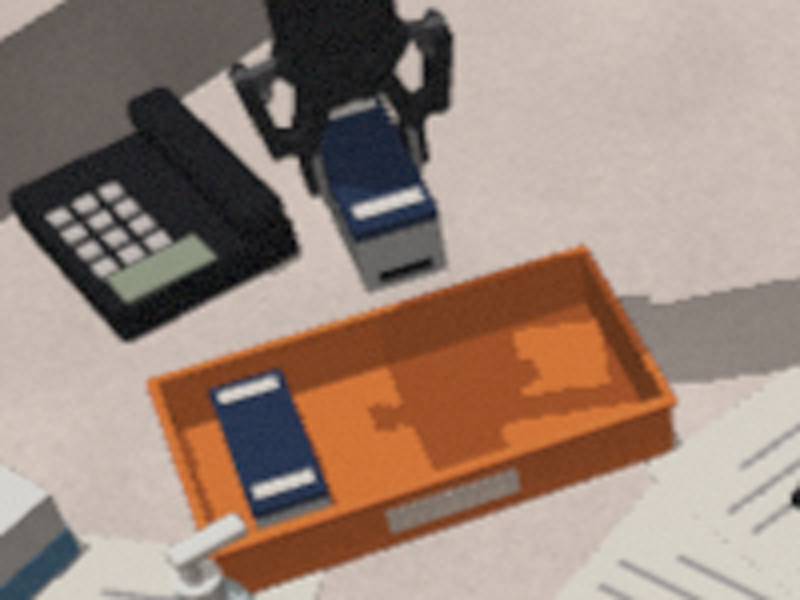

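Request:
drive_tool:
  motion:
    - [-0.2, 0, 0.15, 4, 0, 0, 0]
    - [-0.2, 0, 0, 4, 0, 0, 0]
    - [-0.2, 0, 0, 4, 0, 0, 0]
    - [-0.2, 0, 0, 4, 0, 0, 0]
    - [-0.2, 0, 0, 2.5, 0, 0, 0]
    - [-0.2, 0, 0, 1.5, 0, 0, 0]
    - [-0.2, 0, 0, 1, 0, 0, 0]
    - [-0.2, 0, 0, 0.4, 0, 0, 0]
    - [-0.2, 0, 0, 0, 0, 0, 0]
    - [-0.2, 0, 0, 0, 0, 0, 0]

```text
time_s: 37.53
eef_pos: [0.493, -0.3355, 0.0423]
tool_rot: [3.14, 0.0, 1.076]
ft_force: [0.9, -0.6, -1.4]
width: 0.055
```

Run:
```python
from h import *
st()
```

```text
pos [ 0.493  -0.3355  0.0423] yaw 61.65 w 0.055 F [ 0.9  -0.64 -1.42] M [-0.065 -0.015  0.005] t 37.53
```

Request:
drive_tool:
  motion:
    - [-0.2, 0, 0, 0.5, 0, 0, 0]
    - [-0.2, 0, 0, 0.3, 0, 0, 0]
    - [-0.2, 0, 0, 0, 0, 0, 0]
    - [0.5, 0, 0, 0, 0, 0, 0]
    - [0.6, 0, 0, 0, 0, 0, 0]
    - [0.6, 0, 0, -1, 0, 0, 0]
    - [0.6, 0, 0, -3, 0, 0, 0]
    - [0.6, 0, 0, -4, 0, 0, 0]
    - [0.6, 0, 0, -4, 0, 0, 0]
    - [1, 0, 0, -4, 0, 0, 0]
    - [1, 0, 0, -4, 0, 0, 0]
    - [1, 0, 0, -1, 0, 0, 0]

```text
time_s: 38.53
eef_pos: [0.4951, -0.3372, 0.2541]
tool_rot: [3.127, 0.003, 1.077]
ft_force: [0.7, 0.2, 0.8]
width: 0.0854
```

Run:
```python
from h import *
go(.461,.072,.24,-4.4)
c=cam("top");save(c,"t25.png");s=cam("scene");save(s,"s25.png",(80,30,280,180),4)
```

```text
now [ 0.4951 -0.3372  0.2541] yaw 61.7 q6 -13.1 w 0.0854 F [0.7  0.16 0.8 ] t 38.53
shift cm tool [ 34.41 -22.4    1.41] turn tz deg 66.1 steps 9.0 10.0
```

View pics/s25.png

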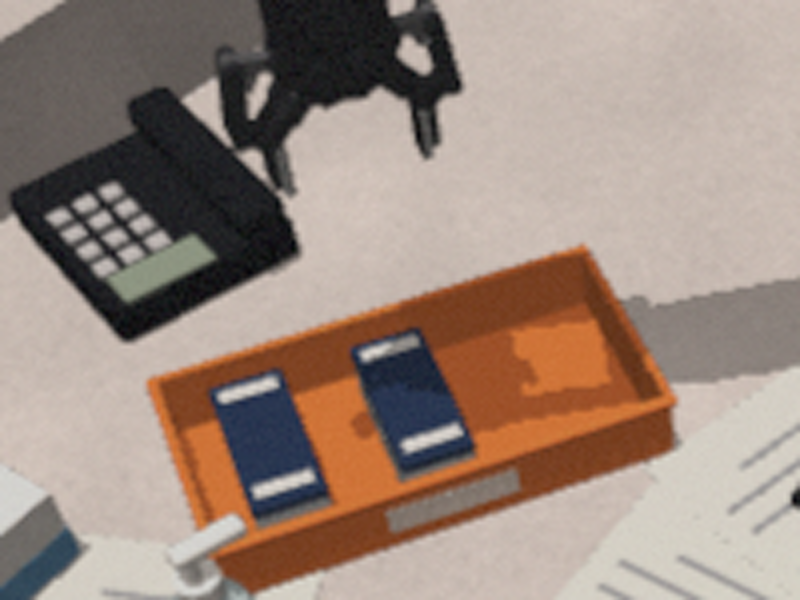

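View pics/t25.png

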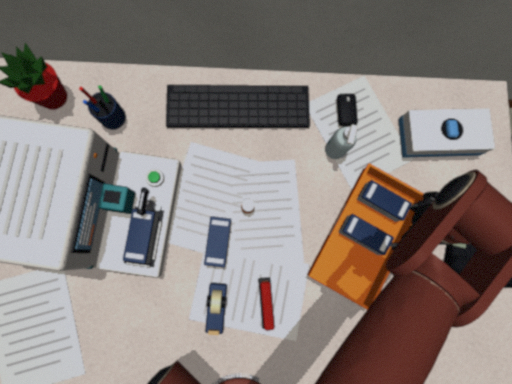

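Request:
drive_tool:
  motion:
    - [1, 3.44, -2.24, 0, 0, 0, 0]
    - [1, 3.44, -2.24, 0, 0, 0, 0]
    - [1, 3.44, -2.24, 0, 0, 0, 0]
    - [1, 3.44, -2.24, 0, 0, 0, 0]
    - [1, 3.44, -2.24, 0, 0, 0, 0]
    - [1, 3.44, -2.24, 0, 0, 0, 0]
    - [1, 3.44, -2.24, 0, 0, 0, 0]
    - [1, 3.44, -2.24, 0, 0, 0, 0]
    - [1, 3.44, -2.24, 0, 0, 0, 0]
    - [1, 3.44, -2.24, 0, 0, 0, 0]
    - [1, 0, 0, 0, 0, 0, 0]

```text
time_s: 39.55
eef_pos: [0.4561, 0.08, 0.2413]
tool_rot: [-3.137, -0.001, 1.085]
ft_force: [-0.8, 0.2, 0.2]
width: 0.0857
```

Request:
drive_tool:
  motion:
    - [1, 0, 0, 0, 0, 0, 6.6]
    - [1, 0, 0, 0, 0, 0, 6.6]
    - [1, 0, 0, 0, 0, 0, 6.6]
    - [1, 0, 0, 0, 0, 0, 6.6]
    - [1, 0, 0, 0, 0, 0, 6.6]
    - [1, 0, 0, 0, 0, 0, 6.6]
    - [1, 0, 0, 0, 0, 0, 6.6]
    - [1, 0, 0, 0, 0, 0, 6.6]
    - [1, 0, 0, 0, 0, 0, 6.6]
    - [1, 0, 0, 0, 0, 0, 6.6]
    - [1, 0, 0, 0, 0, 0, 0]

```text
time_s: 40.47
eef_pos: [0.4575, 0.0737, 0.2413]
tool_rot: [3.141, 0.003, -0.077]
ft_force: [0.9, -0.2, 0.3]
width: 0.0855
```

Run:
```python
from h import *
go(.461,.072,.023,-4.4)
```

```text
now [0.4575 0.0737 0.2413] yaw -4.43 q6 94.4 w 0.0855 F [ 0.88 -0.23  0.28] t 40.47
shift cm tool [ 0.37  0.14 21.83] turn tz deg -0.03 steps 6.0 1.0
```

Request:
drive_tool:
  motion:
    - [1, 0.37, 0.14, 4, 0, 0, 0]
    - [1, 0, 0, 4, 0, 0, 0]
    - [1, 0, 0, 4, 0, 0, 0]
    - [1, 0, 0, 4, 0, 0, 0]
    - [1, 0, 0, 3, 0, 0, 0]
    - [1, 0, 0, 2, 0, 0, 0]
    - [1, 0, 0, 0.8, 0, 0, 0]
    - [1, 0, 0, 0, 0, 0, 0]
    - [-0.2, 0, 0, 0, 0, 0, 0]
    - [-0.2, 0, 0, 0, 0, 0, 0]
    - [-0.2, 0, 0, 0, 0, 0, 0]
    - [-0.2, 0, 0, 0, 0, 0, 0]

```text
time_s: 41.47
eef_pos: [0.464, 0.0724, 0.0277]
tool_rot: [-3.141, -0.005, -0.075]
ft_force: [0.1, -0.3, 4.2]
width: 0.0547
```

Request:
drive_tool:
  motion:
    - [-0.2, 0, 0, 0, 0, 0, 0]
    - [-0.2, 0, 0, 0, 0, 0, 0]
    - [-0.2, 0, 0, -1, 0, 0, 0]
    - [-0.2, 0, 0, -3, 0, 0, 0]
    - [-0.2, 0, 0, -4, 0, 0, 0]
    - [-0.2, 0, 0, -4, 0, 0, 0]
    - [-0.2, 0, 0, -4, 0, 0, 0]
    - [-0.2, 0, 0, -4, 0, 0, 0]
    - [-0.2, 0, 0, -2, 0, 0, 0]
    - [-0.2, 0, 0, 0, 0, 0, 0]
    - [-0.2, 0, 0, 0, 0, 0, 0]

```text
time_s: 42.38
eef_pos: [0.4621, 0.0725, 0.2465]
tool_rot: [-3.141, -0.002, -0.075]
ft_force: [0.2, -0.0, -2.2]
width: 0.0549
```

Run:
```python
from h import *
st();go(.3945,-.2815,.25,61.7)
```

```text
pos [0.4621 0.0725 0.2465] yaw -4.29 w 0.0549 F [ 0.16 -0.04 -2.23] M [ 0.058 -0.048  0.02 ] t 42.38
now [0.4621 0.0725 0.2465] yaw -4.29 q6 94.1 w 0.0549 F [ 0.16 -0.04 -2.23] t 42.38
shift cm tool [-4.09 35.81 -0.35] turn tz deg -65.99 steps 9.0 10.0
```

Request:
drive_tool:
  motion:
    - [-0.2, -0.45, 3.98, 0, 0, 0, 0]
    - [-0.2, -0.45, 3.98, 0, 0, 0, 0]
    - [-0.2, -0.45, 3.98, 0, 0, 0, 0]
    - [-0.2, -0.45, 3.98, 0, 0, 0, 0]
    - [-0.2, -0.45, 3.98, 0, 0, 0, 0]
    - [-0.2, -0.45, 3.98, 0, 0, 0, 0]
    - [-0.2, -0.45, 3.98, 0, 0, 0, 0]
    - [-0.2, -0.45, 3.98, 0, 0, 0, 0]
    - [-0.2, -0.45, 3.98, 0, 0, 0, 0]
    - [-0.2, 0, 0, 0, 0, 0, 0]

```text
time_s: 43.22
eef_pos: [0.3915, -0.2861, 0.2416]
tool_rot: [-3.141, 0.006, -0.082]
ft_force: [-0.5, 0.5, -2.9]
width: 0.0548
```

Request:
drive_tool:
  motion:
    - [-0.2, 0, 0, 0, 0, 0, -6.6]
    - [-0.2, 0, 0, 0, 0, 0, -6.6]
    - [-0.2, 0, 0, 0, 0, 0, -6.6]
    - [-0.2, 0, 0, 0, 0, 0, -6.6]
    - [-0.2, 0, 0, 0, 0, 0, -6.6]
    - [-0.2, 0, 0, 0, 0, 0, -6.6]
    - [-0.2, 0, 0, 0, 0, 0, -6.6]
    - [-0.2, 0, 0, 0, 0, 0, -6.6]
    - [-0.2, 0, 0, 0, 0, 0, -6.6]
    - [-0.2, 0, 0, 0, 0, 0, -6.6]
    - [-0.2, 0, 0, 0, 0, 0, 0]

```text
time_s: 44.13
eef_pos: [0.3934, -0.2804, 0.2417]
tool_rot: [-3.136, -0.002, 1.079]
ft_force: [-0.2, -0.0, -2.4]
width: 0.0547
```

Run:
```python
from h import *
go(.3945,-.2815,.033,61.7)
s=cam("scene");save(s,"s26.png",(80,30,280,180),4)
```

```text
now [ 0.3934 -0.2804  0.2417] yaw 61.81 q6 -16.1 w 0.0547 F [-0.18 -0.02 -2.4 ] t 44.13
shift cm tool [-0.04  0.15 20.87] turn tz deg 0.11 steps 6.0 1.0
```

View pics/s26.png

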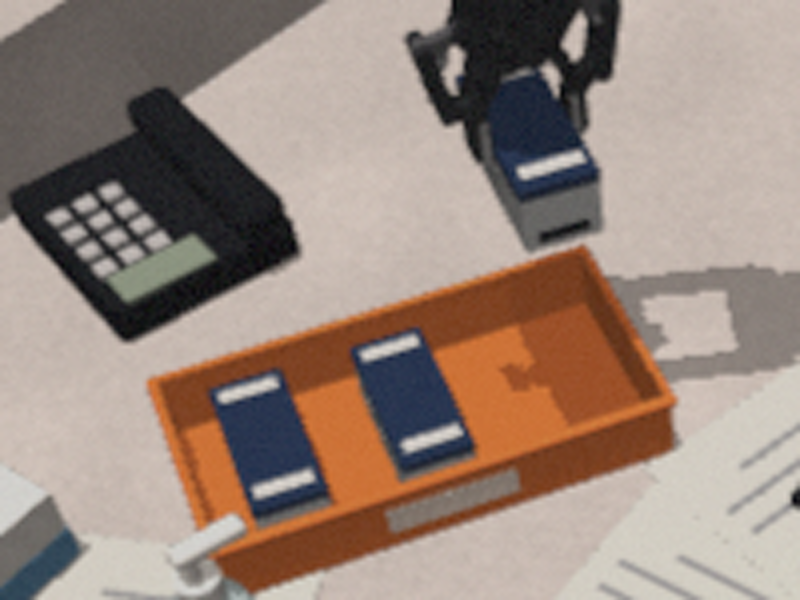

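Request:
drive_tool:
  motion:
    - [-0.2, 0, 0.2, 4, 0, 0, 0]
    - [-0.2, 0, 0, 4, 0, 0, 0]
    - [-0.2, 0, 0, 4, 0, 0, 0]
    - [-0.2, 0, 0, 4, 0, 0, 0]
    - [-0.2, 0, 0, 2, 0, 0, 0]
    - [-0.2, 0, 0, 1.5, 0, 0, 0]
    - [-0.2, 0, 0, 0.6, 0, 0, 0]
    - [-0.2, 0, 0, 0, 0, 0, 0]
    - [-0.2, 0, 0, 0, 0, 0, 0]

```text
time_s: 44.93
eef_pos: [0.3964, -0.2826, 0.0443]
tool_rot: [-3.141, -0.0, 1.076]
ft_force: [0.4, -0.8, -0.6]
width: 0.055
```

Run:
```python
from h import *
st()
```

```text
pos [ 0.3964 -0.2826  0.0443] yaw 61.63 w 0.055 F [ 0.38 -0.76 -0.63] M [-0.053 -0.018  0.041] t 44.93
```

Request:
drive_tool:
  motion:
    - [-0.2, 0, 0, 0.5, 0, 0, 0]
    - [-0.2, 0, 0, 0.5, 0, 0, 0]
    - [-0.2, 0, 0, 0, 0, 0, 0]
    - [0.5, 0, 0, 0, 0, 0, 0]
    - [0.5, 0, 0, 0, 0, 0, 0]
    - [0.5, 0, 0, -1, 0, 0, 0]
    - [0.5, 0, 0, -3, 0, 0, 0]
    - [0.5, 0, 0, -4, 0, 0, 0]
    - [0.5, 0, 0, -4, 0, 0, 0]
    - [0.5, 0, 0, -4, 0, 0, 0]
    - [0.5, 0, 0, -4, 0, 0, 0]
    - [0.5, 0, 0, -1, 0, 0, 0]

```text
time_s: 45.93
eef_pos: [0.3988, -0.2849, 0.2543]
tool_rot: [3.128, 0.004, 1.077]
ft_force: [0.7, -1.1, 0.9]
width: 0.064
```

Request:
drive_tool:
  motion:
    - [0.5, 0, 0, 0, 0, 0, 0]
    - [0.5, 0, 0, 0, 0, 0, 0]
    - [0.5, 0, 0, 0, 0, 0, 0]
    - [0.5, 0, 0, 0, 0, 0, 0]

```text
time_s: 46.27
eef_pos: [0.3955, -0.2818, 0.2418]
tool_rot: [-3.137, -0.001, 1.077]
ft_force: [-0.4, -0.0, 0.5]
width: 0.0643
```

Run:
```python
from h import *
st();c=cam("top");save(c,"t27.png");s=cam("scene");save(s,"s27.png");save(s,"s27b.png",(280,190,400,290),6)
```

```text
pos [ 0.3955 -0.2818  0.2418] yaw 61.69 w 0.0643 F [-0.44 -0.05  0.48] M [-0.024 -0.038 -0.028] t 46.27
```

View pics/s27.png

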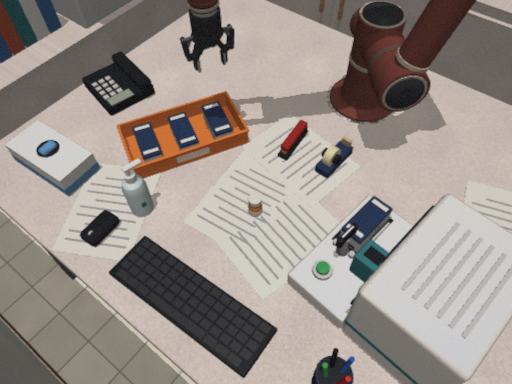

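View pics/s27b.png

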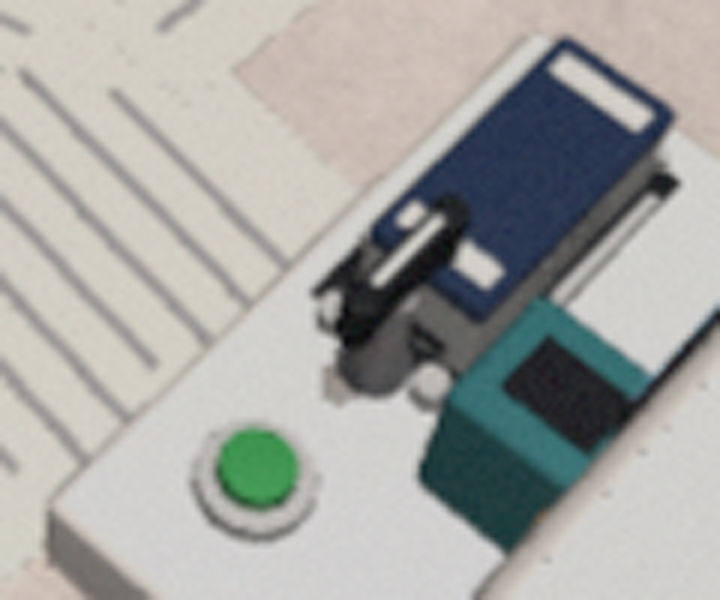

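View pics/t27.png

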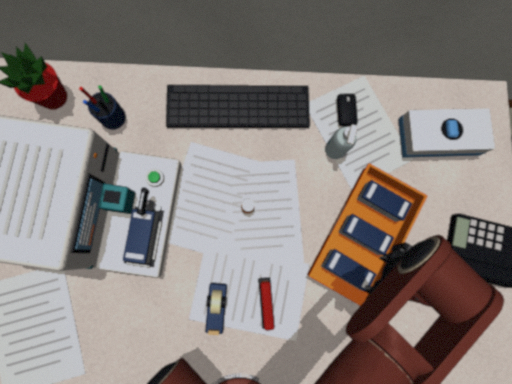

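The pictures agree: three empties lie in the crate, the full magazine is in the dock under the locked latch, the button is back at its starting pixel, and the arm is clear.

```bash
python3 -c "
from rig import env
print(env.sign_off())"
```

```text
the job is handed in; nothing more can be done
None
```

The job is handed in. I opened the latch and put the spent magazine in the crate. Lifting showed magazine C was the full one: about 8 N on the wrist, against 2–2.5 N for the other two and the spent one. I docked it, turned the latch back to its stop, then pressed the start button. Both remaining empties then went into the crate.

**Last checks**
- **Dock:** after release, the full magazine measured within about 2 mm of home. The final pictures show it lying flat with the latch across it.
- **Button:** it went down to z 0.0756–0.0758, about 6 mm below its top, and is back up at its starting pixel. I pressed it a second time, nearer the centre, to be sure the button and not its ring had taken the first press.
- **Crate:** the three empties lie side by side inside it, and the arm is clear of everything. The robot clock read about 46 s.

**What went wrong or disagreed**
- Early on I combined a turn with a shift, and the gripper pressed on top of the reader's housing with about 90 N at the wrist. I lifted off at once and did not see any damage. If that contact counts as the gripper's body, the 40 N limit was exceeded.
- Magazine A was knocked about 4 cm aside during the run. I measured it again before grasping it.
- Heights found from both cameras came out about 5–10 mm low, and positions from the two cameras differed by 3–8 mm. I relied on the top camera and contact forces instead.
- I have no direct reading of force on the teal cover. The fingers stayed narrow beside it and the wrist force gave no sign of contact.

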